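# Refit the washed tube blocks in the dry-block heater and start it

## Robot

A 6-joint arm with a two-finger parallel gripper is mounted at the origin on a cart in front of the work surface, level with it; the furniture and walls round the work are solid. World frame = base frame: x ahead of the robot, y to its left, z up, the work surface at z = 0. Lengths are in m, angles in rad, forces in N, time in s.
With the tool pointing down it reaches from about 0.3 to 0.75 m from the base axis. Payload 8.5 kg.
Tool frame: the origin (TCP) lies on the centre line of the jaws, within the pads' length; the fingertips stand manip.tcp_to_tips ahead of it and the grasp point (between the pads) lies 6 mm ahead of it (manip.tcp_to_tips is the distance from the TCP to the fingertips, in m); z points along the fingers, y is the direction in which the jaws open and shut (so a half turn about z gives the same grasp; the last joint's range is limited). The gripper opens to 88 mm and grips with 3 to 60 N. Pads are 18 mm wide; open, the fingers measure 123 mm over their backs; the gripper's body (75 mm by 187 mm) begins 45 mm behind the grasp point.
Start: joints at [-1.351, 0.381, 1.297, -0, 1.464, -0.215], TCP at [0.232, -0.499, 0.264] pointing down, gripper open.
Joint ranges: [-3.11, 3.11], [-0.89, 2.33], [0.22, 2.48], [-1.42, 4.56], [0.17, 2.85], [-2.88, 2.88]. Speed limits (rad/s): [2.39, 2.39, 3.14, 3.14, 3.14, 3.14].

## Interface

Orientations are given as a rotation vector (axis times angle).
In Python, from cell import manip gives the robot as it stands.
- The arm moves only by the tool servo_tool, never from a script. Its argument "targets" is a list that holds one entry, the list of rows, each a list of 7 numbers: the shift along the tool's x, y, z in mm, then the turn, a rotation vector about the tool's x, y, z in degrees, then the opening, from 0 (shut) to 1 (fully open). A call has 1 to 5 rows; each row shifts and turns the commanded pose from where the row before left it, along the tool's axes as they then stand; what a row does not reach is not made up. A row lasts 1/10 s, in which the tool goes at most 50 mm and 8.59 degrees, less where a joint would pass 70% of its speed; a pose out of reach is approached as far as the arm can. A call is refused whole if a number of a shift passes 50 or a number of a turn 8.59, either way. A call with a gripper value outside its range is refused whole. The fingers move at their own pace and stop on an object; "squeeze" is the grip in N (left out, the last holds). Time passes only in rows, so rows that do not move let the fingers close. It gives the time, the measured TCP pose, the force and the opening at its end, in the units of the state.
- manip.observe(): the state, without advancing time (a new reading comes with each control period).
- manip.get_image(name): name is "side" or "top"; returns a dict with "image" (400x640x3 uint8, red, green, blue), "fx", "fy", "cx", "cy" (pixels), "R" (3x3) and "t" (3): a world point X has camera coordinates R X + t. Camera axes: x right, y down, z forward; pixel columns grow to the right and rows downward; lengths in m; the calibration is good to about 2 mm. A picture is of the moment at which its call begins. There is no depth.
- manip.hand_in(): hands the job in, once; it reports no verdict.
Trained networks look in the newest picture that a camera, given by its name, has taken for a name from the list of things; names that differ only in an ending like _2 or _b are one class to them, and where a whole thing is asked for, a point or a joint stands for the part that bears it (a point fixed in the world has none). Each returns a list of dicts, best first, with "score" (0 to 1); they miss things now and then, are a little off and sometimes report something else, mostly with a low value. They report only what shows in the picture. A call takes as long as a camera call. They do not tell look-alikes from the thing itself.
- manip.silhouettes(camera, name): "pixels" (400x640 bool, what is visible of it) and "bbox" ([left, top, right, bottom] in pixels, round what is visible of it).
The state is a dict: "clock": time; "joint_positions": joint angles; "joint_velocities": joint speeds; "tau": joint torques, N m; "ee_pos": TCP position; "tool_rot": TCP orientation; "contact_force": force on the tool from outside, world axes, zero at the start; "moment": the same for the moment, N m; "width": finger opening in m.
Only numpy, scipy, OpenCV 4.12 (cv2) and the standard library are available. Lean on these libraries where they do the work, as an engineer would, in place of code of your own. Each camera call takes 0.05 s, during which the arm holds its last target.

## Task

Put every tube block from the drying mat into a bay of its own in the dry-block heater (any bay), sitting flat on the bay floor: each has a hidden pocket in its underside near one end that must go over the bay's sensor pin, so let it down lightly and, if you feel it land on the pin instead of going home, turn it end for end, never forcing it down on the delicate sensor. Then lower the heavy lid so that it closes without slamming, and only then wind the timer clockwise, in several turns, fully to its stop. Leave the tube rack, tip box and marker pen where they are.

Things in the scene. Friction and masses are not known exactly. Their poses are not given: they have to be found in the camera images.
- heater: Dry-block heater, flat white bench unit 184 (x, front to back) x 330 (y) x 74 mm, fixed. Origin: centre of underside; -x is the front, +y its left; deck 74 mm up. In its left part four equal open bays in a row, 3 mm ribs between; lid hinged behind them, wind-up timer on the deck at the right.
- lid (a joint): Heavy lid (0.9 kg hood, 147 x 220 x 56 mm) over all four bays. rad: 0 = closed on the deck, 1.7 = fully open, where it leans back on its stop by its own weight. No spring, hardly any friction: brought forward past about 1.15 rad it falls shut by itself unless held back.
- lid_handle (a point): Middle of the lid's round black bar handle, 12 mm thick, along the heater's y, 110 mm free between two 10 mm posts, clear gap of 36 mm to the lid front. Moves with the lid: closed it is 192 mm in front of the hinge axis (-x of the heater) and 26 mm above it; open it is at the top. The bar may turn in the fingers as the lid swings.
- lid_hinge (a point): Point on the lid's hinge axis behind the bays, level with the middle of the handle, at deck height (74 mm); axes as the heater. The axis runs along the heater's y.
- timer (a joint): Wind-up run-down timer on the deck: rad, grows clockwise seen from above; 0 = run down, 4.4 = fully wound, at its end stop. Light counter-torque (0.12 N m friction plus 0.02 N m per rad of spring); it stays where it is let go (runs down too slowly to notice). Takes several partial turns with a fresh grip.
- timer_grip (a point): On the timer's axis at the height to grip (109 mm above bench); axes as the heater, does not turn. Black knob: round skirt 58 mm, top 87 mm above bench; on it an upright wing 46 long, 12 thick, from 87 to 118 mm above bench, along the heater's x at timer 0, turning clockwise with the timer. Closed lid's side: 48 mm left of the axis.
- mat: Grey ribbed drying mat, 235 x 235 x 3 mm, fixed on the bench to the left of the heater. Origin: centre of its underside. The washed blocks stand on it.
- block_1: Aluminium tube block 84 (x) x 38 (y) x 40 mm, 0.3 kg; 8 blind wells on top; mid-top a steel lug 24 (x) x 12 (y) mm, 32 tall. Origin: centre of underside, z up. Underside pocket 20 (x) x 24 x 14 deep, 24 mm from the middle towards ONE end, unseen while it stands; neither looks nor the body axes tell which end (it differs from block to block): it must be felt. None = absent today.
- block_2: Aluminium tube block 84 (x) x 38 (y) x 40 mm, 0.3 kg; 8 blind wells on top; mid-top a steel lug 24 (x) x 12 (y) mm, 32 tall. Origin: centre of underside, z up. Underside pocket 20 (x) x 24 x 14 deep, 24 mm from the middle towards ONE end, unseen while it stands; neither looks nor the body axes tell which end (it differs from block to block): it must be felt. None = absent today.
- block_3: Aluminium tube block 84 (x) x 38 (y) x 40 mm, 0.3 kg; 8 blind wells on top; mid-top a steel lug 24 (x) x 12 (y) mm, 32 tall. Origin: centre of underside, z up. Underside pocket 20 (x) x 24 x 14 deep, 24 mm from the middle towards ONE end, unseen while it stands; neither looks nor the body axes tell which end (it differs from block to block): it must be felt. None = absent today.
- block_4: Aluminium tube block 84 (x) x 38 (y) x 40 mm, 0.3 kg; 8 blind wells on top; mid-top a steel lug 24 (x) x 12 (y) mm, 32 tall. Origin: centre of underside, z up. Underside pocket 20 (x) x 24 x 14 deep, 24 mm from the middle towards ONE end, unseen while it stands; neither looks nor the body axes tell which end (it differs from block to block): it must be felt. None = absent today.
- bay_1 (a point): Centre of the floor of the leftmost bay (46 mm above the bench), axes as the heater. The bay is 92 mm long (x), 46 mm wide (y) and about 28 mm deep below the deck (the ribs between bays are 24 mm high); bays are 49 mm apart. Bays are all alike and empty at the start.
- bay_2 (a point): Centre of the floor of the second from the left bay (46 mm above the bench), axes as the heater. The bay is 92 mm long (x), 46 mm wide (y) and about 28 mm deep below the deck (the ribs between bays are 24 mm high); bays are 49 mm apart. Bays are all alike and empty at the start.
- bay_3 (a point): Centre of the floor of the third from the left bay (46 mm above the bench), axes as the heater. The bay is 92 mm long (x), 46 mm wide (y) and about 28 mm deep below the deck (the ribs between bays are 24 mm high); bays are 49 mm apart. Bays are all alike and empty at the start.
- bay_4 (a point): Centre of the floor of the rightmost bay (46 mm above the bench), axes as the heater. The bay is 92 mm long (x), 46 mm wide (y) and about 28 mm deep below the deck (the ribs between bays are 24 mm high); bays are 49 mm apart. Bays are all alike and empty at the start.
- sensor_1: Delicate sensor: fixed upright steel pin, 10 mm thick, 12 mm high, on the floor of bay_1, 24 mm from the bay's centre towards the hinge (+x of the heater). Origin: its foot. A block with its pocket at that end goes down over it flat on the bay floor; turned the other way it lands on the pin 12 mm too high.
- sensor_2: Delicate sensor: fixed upright steel pin, 10 mm thick, 12 mm high, on the floor of bay_2, 24 mm from the bay's centre towards the hinge (+x of the heater). Origin: its foot. A block with its pocket at that end goes down over it flat on the bay floor; turned the other way it lands on the pin 12 mm too high.
- sensor_3: Delicate sensor: fixed upright steel pin, 10 mm thick, 12 mm high, on the floor of bay_3, 24 mm from the bay's centre towards the hinge (+x of the heater). Origin: its foot. A block with its pocket at that end goes down over it flat on the bay floor; turned the other way it lands on the pin 12 mm too high.
- sensor_4: Delicate sensor: fixed upright steel pin, 10 mm thick, 12 mm high, on the floor of bay_4, 24 mm from the bay's centre towards the hinge (+x of the heater). Origin: its foot. A block with its pocket at that end goes down over it flat on the bay floor; turned the other way it lands on the pin 12 mm too high.
- tube_rack: Bystander: black tube rack with tubes, 121 x 221 x 106 mm, right of the heater. Origin: centre of its underside.
- tip_box: Bystander: blue box of pipette tips, 82 x 118 x 56 mm, front right. Origin: centre of its underside.
- marker_pen: Bystander: marker pen, 16 x 135 x 16 mm, lying behind the drying mat. Origin: centre of its underside.
Things that resemble listed ones, but are neither listed nor needed, are in the scene too. What is shaped like the block_1 but red is not meant.

How it is judged:
By the outcome, as a careful person would: the job done as asked, in the order asked, and still so for the second after the job is handed in, with the robot touching nothing.
Of block_1, block_2, block_3, block_4 only 3 to 4 are there at a start; the rules pass over those that are not, and their reading is None.
At some moment in a run one of block_1, block_2, block_3, block_4 may be knocked a few centimetres aside while the robot is not near it.
It also fails if it takes over 210 s, if anything falls off the work surface, if the arm or the gripper's body presses on something with over 40 N, if the wrist force passes 120 N, or if a joint passes its speed limit or range.

## Working session

There is one attempt and no reset: what is moved stays moved. The work goes in short steps, Python scripts to look and compute and a tool call to move; the robot and the scene stay as the last step left them, time stands still between calls to the robot, and variables do not carry over. Pictures are saved under pics/ and viewed, and the job is handed in when it is done.

Besides the shell and the picture viewer there is one more tool, called after "Request:" as a command line: name --argument value ..., lists and objects as JSON in quotes. servo_tool: Moves the arm, as the interface text tells. Its arguments: {"type":"object","properties":{"targets":{"type":"array","items":{"type":"array","items":{"type":"array","items":{"type":"number"}}}},"squeeze":{"type":"number"}},"required":["targets"]}

```bash
ls; mkdir -p pics
python3 - <<'E'
from cell import manip
import cv2
s=manip.observe(); print({k:s[k] for k in s}); print(manip.tcp_to_tips)
for n in ("side","top"):
    d=manip.get_image(n); cv2.imwrite(f"pics/{n}0.png",d["image"][:,:,::-1]); print(n,d["fx"],d["fy"],d["cx"],d["cy"],d["R"],d["t"])
E
```

```text
pics
{'clock': 0.0, 'joint_positions': array([-1.35128115e+00,  3.81198400e-01,  1.29828191e+00, -4.05687264e-05,
        1.46359411e+00, -2.15290806e-01]), 'joint_velocities': array([ 0.000363  ,  0.00035981,  0.00130637, -0.0023599 , -0.00075792,
       -0.00013087]), 'tau': array([ 1.98615198e-03, -4.37913501e+01, -2.24558294e+01,  7.14632333e-02,
        3.52712127e-02, -8.10039796e-05]), 'ee_pos': array([ 0.23161614, -0.49857147,  0.26312932]), 'tool_rot': array([-3.06619411e+00, -6.77311287e-01,  6.82382277e-05]), 'contact_force': array([-0.41586791, -0.28244709, -0.2877917 ]), 'moment': array([-0.04749018,  0.0257985 ,  0.03928558]), 'width': 0.0883055595079843}
0.025
side 382.5888914173498 382.5888914173498 316.09334323664876 203.0028708670722 [[-0.89410753  0.44782289  0.00513671]
 [ 0.36580009  0.73686487 -0.56852481]
 [-0.25838348 -0.5064433  -0.82265008]] [ 0.41239192 -0.10392076  1.29227844]
top 466.5693290297617 466.5693290297617 311.77680771481187 195.7615267309268 [[-0.00194005 -0.99995795  0.00896241]
 [-0.99501011  0.00103624 -0.09976874]
 [ 0.09975526 -0.00911125 -0.99497029]] [-0.0128922   0.45735949  1.32510068]
```

View pics/side0.png

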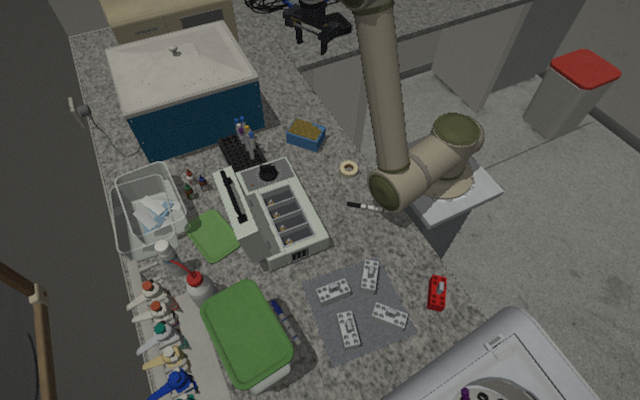

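View pics/top0.png

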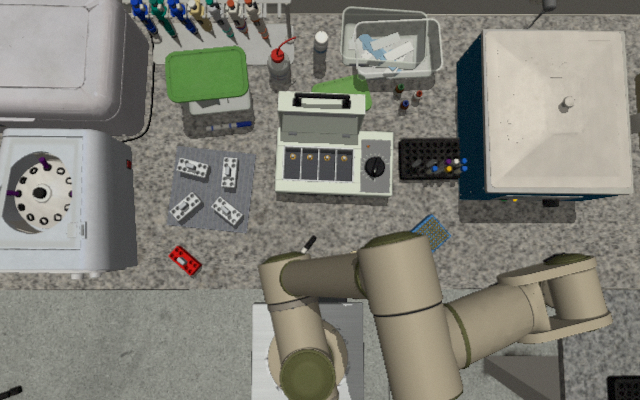

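```bash
cat > h.py <<'E'
import numpy as np, cv2
from cell import manip
from scipy.spatial.transform import Rotation as Ro
def cam(n):
    d=manip.get_image(n); d["K"]=np.array([[d["fx"],0,d["cx"]],[0,d["fy"],d["cy"]],[0,0,1]]); d["R"]=np.array(d["R"]); d["t"]=np.array(d["t"]); return d
def proj(d,X):
    X=np.atleast_2d(X); c=X@d["R"].T+d["t"]; return np.c_[d["fx"]*c[:,0]/c[:,2]+d["cx"],d["fy"]*c[:,1]/c[:,2]+d["cy"]]
def ray(d,uv):
    v=np.array([(uv[0]-d["cx"])/d["fx"],(uv[1]-d["cy"])/d["fy"],1]); return -d["R"].T@d["t"], d["R"].T@v
def onplane(d,uv,z):
    o,v=ray(d,uv); return o+v*(z-o[2])/v[2]
def tri(ds,uvs):
    A=np.zeros((3,3));b=np.zeros(3)
    for d,uv in zip(ds,uvs):
        o,v=ray(d,uv);v/=np.linalg.norm(v);P=np.eye(3)-np.outer(v,v);A+=P;b+=P@o
    X=np.linalg.solve(A,b); return X,[proj(d,X)[0]-np.array(uv) for d,uv in zip(ds,uvs)]
def crop(d,l,t,r,b,k,name):
    im=d["image"][t:b,l:r,::-1]; cv2.imwrite(name,cv2.resize(im,None,fx=k,fy=k,interpolation=cv2.INTER_CUBIC))
def st():
    s=manip.observe(); print("t%.2f"%s["clock"],"p",np.round(s["ee_pos"]*1000,1),"rv",np.round(s["tool_rot"],3),"F",np.round(s["contact_force"],1),"w",round(s["width"]*1000,1),"q",np.round(s["joint_positions"],2))
    return s
E
python3 - <<'E'
from h import *
t=cam("top");s=cam("side")
crop(t,150,80,410,240,3,"pics/t1.png"); crop(s,200,140,440,360,3,"pics/s1.png") if 0 else crop(s,200,150,420,360,3,"pics/s1.png")
for c,d in(("top",t),("side",s)):
  for n in ("block_1","heater","lid","timer","mat","lid_handle"):
    for r in manip.silhouettes(c,n): print(c,n,round(r["score"],2),r["bbox"],r["pixels"].sum())
E
```

```text
top block_1 0.97 [179.5, 158.9, 211.0, 180.3] 485
top block_1 0.84 [171.8, 191.4, 200.7, 219.2] 506
top block_1 0.82 [210.3, 197.8, 237.0, 225.4] 419
top block_1 0.77 [170.3, 245.8, 199.9, 274.2] 492
top block_1 0.76 [220.1, 156.4, 242.4, 191.3] 442
top heater 0.67 [271.6, 90.2, 393.4, 197.0] 10799
top lid 0.97 [280.3, 89.5, 364.0, 134.6] 3442
top timer 0.62 [366.8, 154.2, 389.4, 183.6] 338
top mat 0.83 [166.6, 144.5, 255.9, 232.8] 4316
top lid_handle 0.71 [277.5, 88.7, 367.2, 134.5] 3507
side block_1 0.95 [372.6, 304.5, 406.3, 332.5] 629
side block_1 0.82 [316.5, 282.9, 347.3, 307.0] 606
side block_1 0.7 [334.7, 310.6, 363.7, 347.4] 664
side block_1 0.67 [359.2, 261.1, 378.5, 296.2] 543
side block_1 0.6 [429.2, 276.9, 446.1, 312.2] 568
side heater 0.94 [212.5, 159.1, 331.0, 266.8] 8247
side lid 0.85 [214.6, 166.4, 269.7, 265.4] 2349
side lid 0.2 [215.9, 117.5, 268.4, 174.2] 1538
side timer 0.7 [257.1, 166.9, 276.8, 182.0] 262
side timer 0.29 [315.9, 283.8, 350.1, 308.0] 611
side mat 0.76 [304.1, 257.7, 414.0, 364.3] 4956
side lid_handle 0.67 [212.2, 164.9, 269.4, 263.8] 2367
```

```bash
sleep 0
```

```text
(no output)
```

View pics/t1.png

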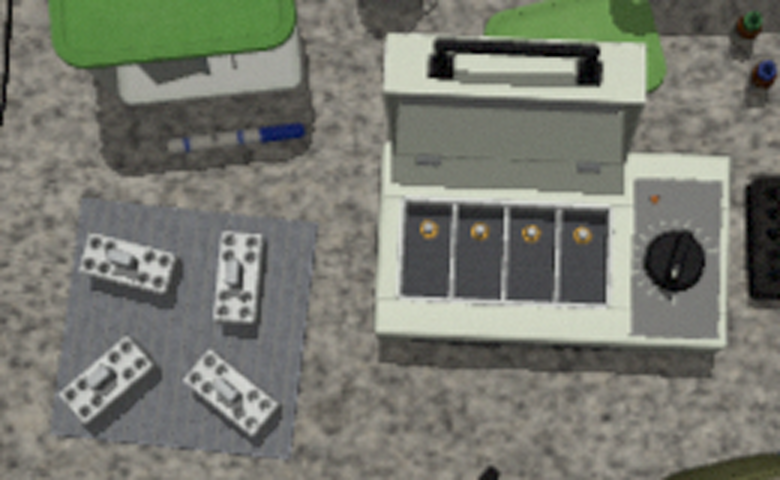

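View pics/s1.png

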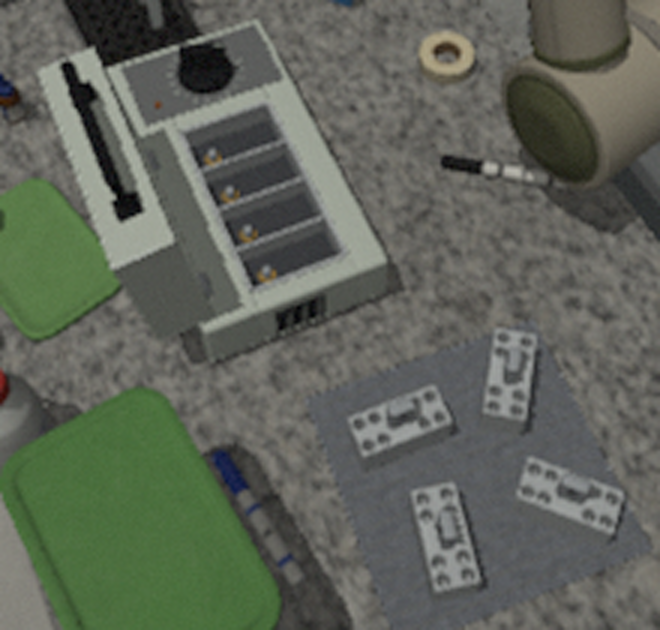

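```bash
cat >> h.py <<'E'
from scipy.optimize import minimize, least_squares
def box(x0,x1,y0,y1,z0,z1): return np.array([[x,y,z] for x in(x0,x1) for y in(y0,y1) for z in(z0,z1)])
BODY=box(-42,42,-19,19,0,40)/1000.; LUG=box(-12,12,-6,6,40,72)/1000.
def place(P,x,y,yaw,z):
    c,s=np.cos(yaw),np.sin(yaw); return P@np.array([[c,s,0],[-s,c,0],[0,0,1]])+[x,y,z]
K=4
def render(d,p,z,win):
    l,t,r,b=win; m=np.zeros(((b-t)*K,(r-l)*K),np.float32)
    for P in(BODY,LUG):
        h=cv2.convexHull(((proj(d,place(P,*p,z))+0.5-[l,t])*K-0.5).astype(np.float32))
        cv2.fillConvexPoly(m,np.round(h*16).astype(np.int32),1,cv2.LINE_8,4)
    return cv2.blur(cv2.resize(m,(r-l,b-t),interpolation=cv2.INTER_AREA),(3,3))
def fitblock(obs,p0,z):
    ims=[]
    for d,m in obs:
        ys,xs=np.where(m); w=(xs.min()-6,ys.min()-6,xs.max()+7,ys.max()+7)
        ims.append((d,w,cv2.blur(m[w[1]:w[3],w[0]:w[2]].astype(np.float32),(3,3))))
    f=lambda p: sum(((render(d,(p[0]/1000,p[1]/1000,p[2]/50),z,w)-i)**2).sum() for d,w,i in ims)
    best=None
    for a in np.arange(0,np.pi,np.pi/6):
        r=minimize(f,[p0[0]*1000,p0[1]*1000,a*50],method="Nelder-Mead",options=dict(initial_simplex=np.array([p0[0]*1000,p0[1]*1000,a*50])+np.array([[0,0,0],[5,0,0],[0,5,0],[0,0,10]]),xatol=.05,fatol=.01))
        if best is None or r.fun<best.fun: best=r
    return best.x[0]/1000,best.x[1]/1000,best.x[2]/50,best.fun
E
cat > look.py <<'E'
from h import *
t=cam("top");s=cam("side")
T=manip.silhouettes("top","block_1");S=manip.silhouettes("side","block_1")
out=[]
def cen(r): ys,xs=np.where(r["pixels"]); return xs.mean(),ys.mean()
vis=t["image"][:,:,::-1].copy()
for r in T:
    X=onplane(t,cen(r),.03)
    q=[(np.linalg.norm(onplane(s,cen(k),.03)-X),k) for k in S]; q.sort(key=lambda a:a[0])
    o=[(t,r["pixels"])]
    p1=fitblock(o,X,.003); msg=np.round([p1[0]*1000,p1[1]*1000,np.degrees(p1[2]),p1[3]],1)
    p=None
    if q and q[0][0]<.03:
        p2=fitblock([(s,q[0][1]["pixels"])],X,.003); p=fitblock(o+[(s,q[0][1]["pixels"])],X,.003)
        print(msg,np.round([p2[0]*1000,p2[1]*1000,np.degrees(p2[2]),p2[3]],1),"both",np.round([p[0]*1000,p[1]*1000,np.degrees(p[2]),p[3]],1))
        print("  lugmid tri",np.round(tri([t,s],[cen(r),cen(q[0][1])])[0]*1000,1))
    else: print(msg,"top only")
E
python3 look.py
python3 - <<'E'
from h import *
t=cam("top");s=cam("side")
ft=lambda a:(150+(a[0]-1)/3,80+(a[1]-1)/3)
fs=lambda a:(200+(a[0]-1)/3,150+(a[1]-1)/3)
L=[(t,ft(a),b) for a,b in [((378,333),(-92,165,74)),((725,345),(-92,-165,74)),((729,157),(92,-165,74))]]+[(s,fs(a),b) for a,b in [((385,262),(-92,165,74)),((262,22),(-92,-165,74)),((200,322),(92,165,74))]]
def res(p,L=L): return np.concatenate([proj(d,place(np.array([b])/1000.,p[0],p[1],p[2],p[3]))[0]-uv for d,uv,b in L])
r=least_squares(res,[.5,-.1,0,0],x_scale=.01);print("heater",np.round(r.x,4),np.round(r.fun,1))
for a,b in zip([(428,229),(480,231),(531,233),(582,234)],[(266,271),(247,233),(229,193),(211,157)]):
    X,e=tri([t,s],[ft(a),fs(b)]); print("pin",np.round(X,4),np.round(e,1), (place(np.array([X-[r.x[0],r.x[1],0]]),0,0,-r.x[2],0)*1000).round(1))
X,e=tri([t,s],[ft((677,258)),fs((206,66))]); print("timer",X,e,(place(np.array([X-[r.x[0],r.x[1],0]]),0,0,-r.x[2],0)*1000).round(1))
X,e=tri([t,s],[ft((516,48)),fs((103,141))]); print("handle",X,e,(place(np.array([X-[r.x[0],r.x[1],0]]),0,0,-r.x[2],0)*1000).round(1))
for c in [(400,298),(404,200),(607,304),(609,210)]:
    X=onplane(t,ft(c),.074);print("baycorner",(place(np.array([X-[r.x[0],r.x[1],0]]),0,0,-r.x[2],0)*1000).round(1))
E
```

```text
[523.9 223.7  -5.5  11. ] [523.8 223.8 173.9  12.3] both [523.8 223.8 174.1  23.4]
  lugmid tri [523.5 224.   24.5]
[428.1 347.2 -48.9   3.7] [426.2 348.4 130.7  12.8] both [426.6 347.8 131.2  20.5]
  lugmid tri [426.7 348.6  23.7]
[539.4 329.3  72.7   3.8] [537.4 330.6  74.9   2. ] both [538.2 330.1  74.3  13.5]
  lugmid tri [538.6 330.5  24.6]
[415.8 229.9  51.7   8.9] [414.7 230.9  50.8   5.7] both [415.1 230.4  50.9  17.7]
  lugmid tri [415.3 231.1  22. ]
[275.6 350.1  48.3  17.3] [275.5 349.9  49.1   2.1] both [275.4 349.8 229.   19.3]
  lugmid tri [275.7 350.8  23.2]
[  603.    -66.1    90.1 10266.7] top only
heater [ 0.5512 -0.0787 -0.0502 -0.0044] [-1.1 -0.2  1.3  1.6  1.9 -0.3  0.7 -0.2 -1.  -1.7  0.1  3.8]
pin [0.569  0.0414 0.0528] [[ 0.2 -0.3]
 [ 0.3  0.1]] [[ 11.7 120.8  52.8]]
pin [ 0.5676 -0.0078  0.048 ] [[ 0.1 -0.2]
 [ 0.2  0. ]] [[12.8 71.6 48. ]]
pin [ 0.5654 -0.0564  0.0504] [[ 0.1 -0.2]
 [ 0.2  0. ]] [[13.  23.  50.4]]
pin [ 0.5645 -0.105   0.0495] [[ 0.1 -0.2]
 [ 0.2  0. ]] [[ 14.5 -25.5  49.5]]
timer [ 0.5334471  -0.18870657  0.08622823] [array([-0.27334221,  0.45329282]), array([-0.46809726, -0.09303016])] [[ -12.2 -110.7   86.2]]
handle [ 0.67822475 -0.03327563  0.24022181] [array([-1.31114815,  2.46610971]), array([-2.77176602, -0.57692585])] [[124.6  51.8 240.2]]
baycorner [[-59.2 143.   74. ]]
baycorner [[ 33.3 144.3  74. ]]
baycorner [[-55.3 -49.5  74. ]]
baycorner [[ 33.5 -47.9  74. ]]
```

Run:
```python
from h import *
t=cam("top");s=cam("side")
crop(t,270,130,400,205,6,"pics/t2.png"); crop(s,245,155,335,250,6,"pics/s2.png")
```

```text
(no output)
```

View pics/t2.png

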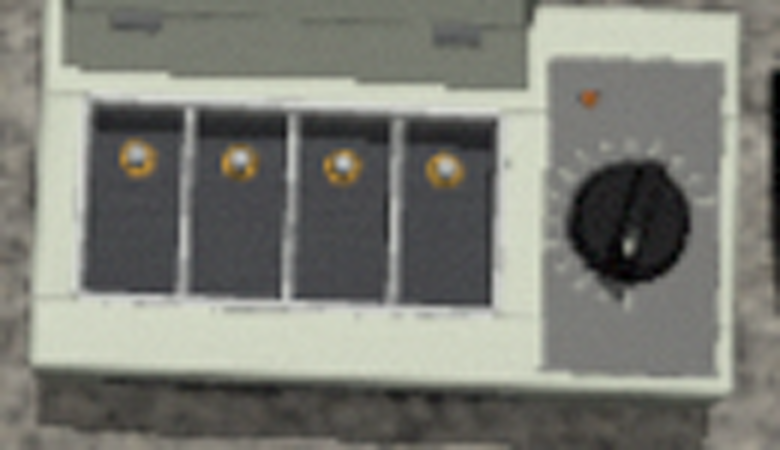

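View pics/s2.png

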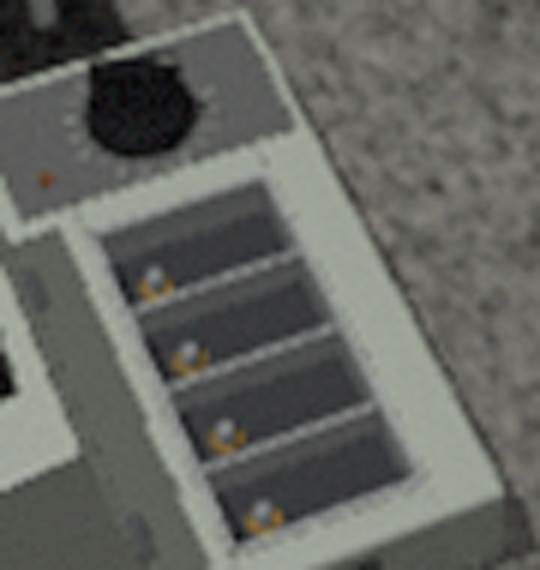

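Run:
```python
from h import *
t=cam("top");s=cam("side")
ft=lambda a:(270+(a[0]-2.5)/6,130+(a[1]-2.5)/6)
fs=lambda a:(245+(a[0]-2.5)/6,155+(a[1]-2.5)/6)
PT=[(138,155),(239,160),(342,164),(445,168)];RT=[(138,160),(240,164),(343,168),(445,171)]
PS=[(263,508),(226,428),(190,350),(155,273)];RS=[(265,519),(229,440),(192,360),(156,284)]
C=[(-46,96.5),(46,96.5),(-46,-96.5),(46,-96.5)]
CT=[(80,293),(88,98),(495,308),(500,115)];CS=[(418,476),(230,545),(268,178),(100,232)]
def L(which):
    o=[]
    for k in range(4):
        y=73.5-49*k
        if 't' in which:o+=[(t,ft(PT[k]),(24,y,57)),(t,ft(RT[k]),(24,y,46)),(t,ft(CT[k]),(*C[k],74))]
        if 's' in which:o+=[(s,fs(PS[k]),(24,y,57)),(s,fs(RS[k]),(24,y,46)),(s,fs(CS[k]),(*C[k],74))]
    return o
for w in("t","s","ts"):
    l=L(w)
    for zf in(0,1):
        f=lambda p:np.concatenate([proj(d,place(np.array([b])/1000.,p[0],p[1],p[2],p[3] if zf else 0))[0]-uv for d,uv,b in l])
        r=least_squares(f,[.54,-.03,-.03,0],x_scale=.01,loss="soft_l1");print(w,zf,np.round(r.x,4),"rms",np.sqrt((f(r.x)**2).mean()).round(2))
        if w=="ts": print(f(r.x).reshape(-1,2).round(1).tolist())
x,y,a,_=r.x
for n,(u,v) in dict(knobskirt=((630,221),None)).items(): print(onplane(t,ft(u),.087))
print(onplane(t,ft((648,172)),.118),onplane(t,ft((625,275)),.118), onplane(t,ft((35,366)),.074),onplane(t,ft((731,390)),.074),onplane(t,ft((740,12)),.074))
```

```text
t 0 [ 0.5423 -0.0308 -0.0392  0.    ] rms 0.18
t 1 [ 0.5431 -0.0309 -0.0391 -0.0041] rms 0.17
s 0 [ 0.5417 -0.0311 -0.054   0.    ] rms 0.29
s 1 [ 0.5408 -0.0339 -0.0538 -0.0046] rms 0.28
ts 0 [ 0.5421 -0.0309 -0.0459  0.    ] rms 0.3
[[-0.1, -0.1], [-0.0, -0.2], [-0.1, 0.1], [0.0, 0.2], [-0.1, 0.2], [0.2, 0.2], [0.3, -0.2], [0.1, -0.1], [0.2, 0.2], [-0.1, -0.2], [-0.3, -0.2], [0.8, 0.5], [0.3, -0.1], [-0.0, -0.0], [-0.2, 0.7], [-0.1, -0.2], [-0.1, 0.2], [-0.3, -0.4], [0.4, 0.1], [0.1, 0.3], [0.2, 0.4], [0.0, 0.2], [0.2, 0.5], [-0.9, 0.5]]
ts 1 [ 0.542  -0.0306 -0.0459  0.001 ] rms 0.29
[[-0.2, -0.2], [-0.1, -0.3], [-0.2, 0.1], [0.0, 0.0], [-0.1, 0.1], [0.3, 0.1], [0.2, -0.2], [-0.0, -0.2], [0.1, 0.1], [-0.1, -0.3], [-0.3, -0.3], [0.8, 0.4], [0.3, -0.1], [-0.1, -0.1], [-0.2, 0.7], [-0.1, -0.3], [-0.1, 0.1], [-0.3, -0.5], [0.3, 0.0], [0.0, 0.2], [0.1, 0.4], [0.0, 0.1], [0.2, 0.3], [-0.9, 0.3]]
[ 0.53248863 -0.1872575   0.087     ]
[ 0.54977829 -0.19122759  0.118     ] [ 0.50282977 -0.18011319  0.118     ] [0.46679431 0.08796386 0.074     ] [ 0.4552854  -0.23485671  0.074     ] [ 0.6340374  -0.24249326  0.074     ]
```

```bash
cat > plan.py <<'E'
from h import *
import json,sys
def tilt_yaw(rv):
    M=Ro.from_rotvec(rv).as_matrix(); return M
def plan(wps,step=45,rot=8,start=None):
    """wps: list of (x,y,z mm, jawdeg or None, open) ; prints calls of 5 rows"""
    s=manip.observe()
    M=Ro.from_rotvec(s["tool_rot"]).as_matrix(); p=s["ee_pos"]*1000
    if start is not None: p=np.array(start[:3],float); M=R0(start[3])
    print("from",p.round(1),"jaw",np.degrees(np.arctan2(M[1,1],M[0,1])).round(1),"tilt",np.degrees(np.arccos(-M[2,2])).round(2))
    rows=[]
    for x,y,z,j,o in wps:
        tgt=np.array([x,y,z],float)
        jc=np.degrees(np.arctan2(M[1,1],M[0,1]))
        turn=0 if j is None else -((j-jc+540)%360-180)   # about tool z
        if j is not None and turn==180: turn=-180
        n=max(1,int(np.ceil(abs(turn)/rot)),int(np.ceil(np.linalg.norm(tgt-p)/step)))
        for k in range(n):
            w=(tgt-p)/(n-k); d=np.round(M.T@w,0 if k<n-1 else 1); tr=round(turn/(n-k), 0 if k<n-1 else 1)
            if abs(tr)>8.5: tr=8.5*np.sign(tr)
            turn-=tr
            rows.append([*map(float,d),0,0,float(tr),o]); p=p+M@d; M=M@Ro.from_rotvec([0,0,np.radians(tr)]).as_matrix()
    for i in range(0,len(rows),5): print(json.dumps([[[int(v) if v==int(v) else v for v in r] for r in rows[i:i+5]]]))
def R0(j):
    j=np.radians(j);y=np.array([np.cos(j),np.sin(j),0]);z=np.array([0,0,-1.]);x=np.cross(y,z);return np.c_[x,y,z]
BC=np.array([542.,-31.]);BY=-.0459
def bay(k): 
    v=73.5-49*(k-1); return BC+v*np.array([-np.sin(BY),np.cos(BY)])
E
python3 -c "
from plan import *
for k in range(1,5): print(k,bay(k).round(1))
plan([(523.8,223.8,160,-95.9,.45),(523.8,223.8,72,None,.45)])"
```

```text
1 [545.4  42.4]
2 [543.1  -6.5]
3 [540.9 -55.5]
4 [ 538.6 -104.4]
from [ 231.7 -498.8  263.8] jaw -65.1 tilt 0.0
[[[32, -30, 6, 0, 0, 2, 0.45], [31, -31, 6, 0, 0, 2, 0.45], [29, -32, 6, 0, 0, 2, 0.45], [28, -33, 6, 0, 0, 2, 0.45], [27, -34, 6, 0, 0, 2, 0.45]]]
[[[26, -34, 6, 0, 0, 2, 0.45], [25, -35, 6, 0, 0, 2, 0.45], [24, -36, 6, 0, 0, 2, 0.45], [22, -37, 6, 0, 0, 1, 0.45], [22, -38, 6, 0, 0, 2, 0.45]]]
[[[20, -38, 5, 0, 0, 1, 0.45], [20, -39, 6, 0, 0, 2, 0.45], [18, -39, 5, 0, 0, 1, 0.45], [18, -40, 6, 0, 0, 2, 0.45], [16, -40, 5, 0, 0, 1, 0.45]]]
[[[15, -40, 6, 0, 0, 2, 0.45], [14, -41, 5, 0, 0, 1, 0.45], [13.5, -40.9, 5.7, 0, 0, 1.8, 0.45], [0, 0, 44, 0, 0, 0, 0.45], [0, -0.1, 44, 0, 0, 0, 0.45]]]
```

Request:
servo_tool --targets '[[[32, -30, 6, 0, 0, 2, 0.45], [31, -31, 6, 0, 0, 2, 0.45], [29, -32, 6, 0, 0, 2, 0.45], [28, -33, 6, 0, 0, 2, 0.45], [27, -34, 6, 0, 0, 2, 0.45]]]' --squeeze 20

```text
clock: 1.8
ee_pos: [0.3122, -0.295, 0.2337]
tool_rot: [3.115, 0.405, 0.0]
contact_force: [1.1, 0.9, -0.9]
width: 0.0506
```

Request:
servo_tool --targets '[[[26, -34, 6, 0, 0, 2, 0.45], [25, -35, 6, 0, 0, 2, 0.45], [24, -36, 6, 0, 0, 2, 0.45], [22, -37, 6, 0, 0, 1, 0.45], [22, -38, 6, 0, 0, 2, 0.45]]]'

```text
clock: 2.3
ee_pos: [0.3946, -0.0952, 0.2038]
tool_rot: [3.137, 0.16, 0.001]
contact_force: [1.0, -0.7, 0.7]
width: 0.0395
```

Request:
servo_tool --targets '[[[20, -38, 5, 0, 0, 1, 0.45], [20, -39, 6, 0, 0, 2, 0.45], [18, -39, 5, 0, 0, 1, 0.45], [18, -40, 6, 0, 0, 2, 0.45], [16, -40, 5, 0, 0, 1, 0.45]]]'

```text
clock: 2.8
ee_pos: [0.4759, 0.106, 0.1766]
tool_rot: [3.141, -0.031, 0.001]
contact_force: [0.7, -0.7, 0.5]
width: 0.0393
```

Request:
servo_tool --targets '[[[15, -40, 6, 0, 0, 2, 0.45], [14, -41, 5, 0, 0, 1, 0.45], [13.5, -40.9, 5.7, 0, 0, 1.8, 0.45], [0, 0, 0, 0, 0, 0, 0.45], [0, 0, 0, 0, 0, 0, 0.45]]]'

```text
clock: 3.3
ee_pos: [0.5236, 0.2242, 0.1596]
tool_rot: [3.137, -0.159, -0.001]
contact_force: [0.2, 0.6, 0.7]
width: 0.0393
```

Request:
servo_tool --targets '[[[0, 0, 40, 0, 0, 0, 0.45], [0, 0, 30, 0, 0, 0, 0.45], [0, 0, 12, 0, 0, 0, 0.45], [0, 0, 6, 0, 0, 0, 0.45], [0, 0, 0, 0, 0, 0, 0.45]]]'

```text
clock: 3.8
ee_pos: [0.5241, 0.2232, 0.0725]
tool_rot: [-3.137, 0.162, -0.001]
contact_force: [0.2, -0.6, 0.9]
width: 0.0397
```

Request:
servo_tool --targets '[[[0, 0, 0, 0, 0, 0, 0], [0, 0, 0, 0, 0, 0, 0], [0, 0, 0, 0, 0, 0, 0], [0, 0, 0, 0, 0, 0, 0], [0, 0, 0, 0, 0, 0, 0]]]'

```text
clock: 4.3
ee_pos: [0.524, 0.224, 0.0725]
tool_rot: [-3.137, 0.161, -0.001]
contact_force: [-0.2, 1.8, 3.7]
width: 0.0115
```

```bash
python3 -c "
from plan import *
plan([(524,224,200,None,0),(538.6,-104.4,200,-92.6,0),(538.6,-104.4,135,None,0)])"
```

```text
from [524.  224.   72.5] jaw -95.9 tilt 0.05
[[[0, 0, -42, 0, 0, 0, 0], [0, 0, -43, 0, 0, 0, 0], [0.1, -0.1, -42.5, 0, 0, 0, 0], [6, 41, 0, 0, 0, 0, 0], [6, 41, 0, 0, 0, 0, 0]]]
[[[6, 41, 0, 0, 0, -1, 0], [5, 41, 0, 0, 0, 0, 0], [5, 40, 0, 0, 0, -1, 0], [5, 41, 0, 0, 0, 0, 0], [5, 40, 0, 0, 0, -1, 0]]]
[[[3.8, 41, -0.1, 0, 0, -0.3, 0], [0, 0, 33, 0, 0, 0, 0], [-0.1, 0.1, 32, 0, 0, 0, 0]]]
```

Request:
servo_tool --targets '[[[0, 0, -42, 0, 0, 0, 0], [0, 0, -43, 0, 0, 0, 0], [0.1, -0.1, -42.5, 0, 0, 0, 0], [6, 41, 0, 0, 0, 0, 0], [6, 41, 0, 0, 0, 0, 0]]]'

```text
clock: 4.8
ee_pos: [0.5271, 0.1407, 0.2002]
tool_rot: [3.138, -0.157, 0.002]
contact_force: [0.8, 0.1, -3.5]
width: 0.0121
```

Request:
servo_tool --targets '[[[6, 41, 0, 0, 0, -1, 0], [5, 41, 0, 0, 0, 0, 0], [5, 40, 0, 0, 0, -1, 0], [5, 41, 0, 0, 0, 0, 0], [5, 40, 0, 0, 0, -1, 0]]]'

```text
clock: 5.3
ee_pos: [0.5362, -0.065, 0.199]
tool_rot: [-3.14, 0.079, 0.002]
contact_force: [-0.2, 0.2, -3.8]
width: 0.0118
```

Request:
servo_tool --targets '[[[3.8, 41, 0, 0, 0, -0.3, 0], [0, 0, 33, 0, 0, 0, 0], [0, 0, 0, 0, 0, 0, 0], [0, 0, 0, 0, 0, 0, 0]]]'

```text
clock: 5.7
ee_pos: [0.5381, -0.104, 0.1664]
tool_rot: [-3.14, 0.07, 0.003]
contact_force: [-0.1, -0.1, -2.6]
width: 0.0117
```

```bash
python3 -c "
from plan import *
st()
t=cam('top');s=cam('side')
crop(t,270,120,400,215,6,'pics/t3.png'); crop(s,235,145,335,250,6,'pics/s3.png')
"
```

```text
t5.70 p [ 538.1 -104.   166.4] rv [-3.14e+00  7.00e-02  3.00e-03] F [-0.1 -0.1 -2.6] w 11.7 q [-0.41  0.47  1.46  0.    1.22  1.21]
```

View pics/s3.png

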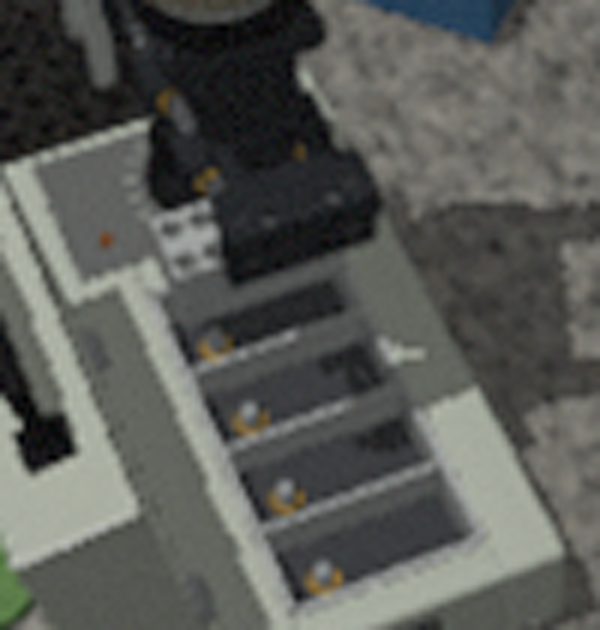

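View pics/t3.png

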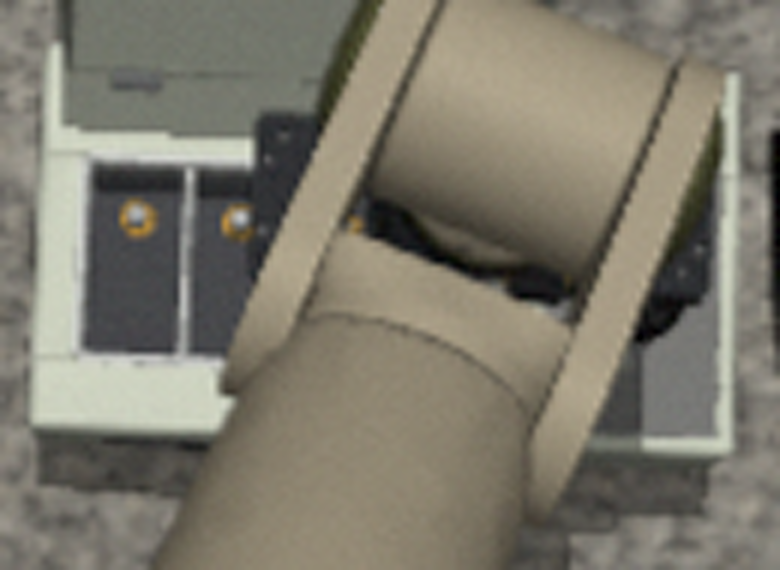

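Request:
servo_tool --targets '[[[0, 0, 20, 0, 0, 0, 0], [0, 0, 10, 0, 0, 0, 0], [0, 0, 5, 0, 0, 0, 0], [0, 0, 2, 0, 0, 0, 0], [0, 0, 0, 0, 0, 0, 0]]]' --squeeze 10

```text
clock: 6.3
ee_pos: [0.5387, -0.1045, 0.1299]
tool_rot: [3.141, -0.071, 0.001]
contact_force: [-0.3, 0.1, -2.9]
width: 0.0117
```

Request:
servo_tool --targets '[[[0, 0, 0.5, 0, 0, 0, 0], [0, 0, 0.5, 0, 0, 0, 0], [0, 0, 0.5, 0, 0, 0, 0], [0, 0, 0.5, 0, 0, 0, 0], [0, 0, 0, 0, 0, 0, 0]]]'

```text
clock: 6.8
ee_pos: [0.5384, -0.1045, 0.1275]
tool_rot: [-3.141, 0.071, 0.0]
contact_force: [-0.2, 0.1, -3.9]
width: 0.0118
```

Request:
servo_tool --targets '[[[0, 0, 0.5, 0, 0, 0, 0], [0, 0, 0.5, 0, 0, 0, 0], [0, 0, 0, 0, 0, 0, 0]]]'

```text
clock: 7.1
ee_pos: [0.5384, -0.1045, 0.1265]
tool_rot: [-3.141, 0.071, 0.0]
contact_force: [-0.5, 0.4, -3.2]
width: 0.0118
```

Request:
servo_tool --targets '[[[0, 0, 0.5, 0, 0, 0, 0], [0, 0, 0, 0, 0, 0, 0]]]'

```text
clock: 7.3
ee_pos: [0.5384, -0.1045, 0.126]
tool_rot: [-3.141, 0.071, 0.0]
contact_force: [-0.1, 0.5, -3.3]
width: 0.0124
```

Request:
servo_tool --targets '[[[0, 0, 0.5, 0, 0, 0, 0], [0, 0, 0.5, 0, 0, 0, 0], [0, 0, 0, 0, 0, 0, 0]]]'

```text
clock: 7.6
ee_pos: [0.5384, -0.1045, 0.125]
tool_rot: [-3.141, 0.071, 0.0]
contact_force: [-0.0, 0.1, -4.0]
width: 0.0119
```

Request:
servo_tool --targets '[[[0, 0, 0.5, 0, 0, 0, 0], [0, 0, 0.5, 0, 0, 0, 0], [0, 0, 0.5, 0, 0, 0, 0], [0, 0, 0, 0, 0, 0, 0]]]'

```text
clock: 8.0
ee_pos: [0.5384, -0.1045, 0.1235]
tool_rot: [-3.141, 0.071, 0.0]
contact_force: [0.9, -0.7, -3.3]
width: 0.0117
```

Request:
servo_tool --targets '[[[0, 0, 2, 0, 0, 0, 0], [0, 0, 2, 0, 0, 0, 0], [0, 0, 1.5, 0, 0, 0, 0], [0, 0, 0.5, 0, 0, 0, 0], [0, 0, 0, 0, 0, 0, 0]]]'

```text
clock: 8.5
ee_pos: [0.5384, -0.1045, 0.1174]
tool_rot: [-3.141, 0.071, 0.0]
contact_force: [-0.4, -0.2, -3.1]
width: 0.012
```

Request:
servo_tool --targets '[[[0, 0, 0.5, 0, 0, 0, 0], [0, 0, 0.5, 0, 0, 0, 0], [0, 0, 0.5, 0, 0, 0, 0], [0, 0, 0.3, 0, 0, 0, 0], [0, 0, 0, 0, 0, 0, 0]]]'

```text
clock: 9.0
ee_pos: [0.5384, -0.1046, 0.1159]
tool_rot: [3.141, -0.071, 0.0]
contact_force: [-1.0, 0.1, -1.3]
width: 0.012
```

Request:
servo_tool --targets '[[[0, 0, 0, 0, 0, 0, 0.35], [0, 0, 0, 0, 0, 0, 0.35], [0, 0, 0, 0, 0, 0, 0.35], [0, 0, -40, 0, 0, 0, 0.35], [0, 0, -45, 0, 0, 0, 0.35]]]' --squeeze 20

```text
clock: 9.5
ee_pos: [0.5379, -0.1044, 0.2008]
tool_rot: [-3.14, 0.071, 0.005]
contact_force: [1.5, -0.5, 0.3]
width: 0.0308
```

Request:
servo_tool --targets '[[[0, 0, 0, 0, 0, 0, 0.45], [0, -30, 0, 0, 0, 0, 0.45], [0, -40, 0, 0, 0, 0, 0.45], [0, -40, 0, 0, 0, 0, 0.45], [0, 0, 0, 0, 0, 0, 0.45]]]'

```text
clock: 10.0
ee_pos: [0.5431, 0.0091, 0.2005]
tool_rot: [-3.14, 0.064, 0.0]
contact_force: [-0.7, 0.3, 0.4]
width: 0.0404
```

```bash
python3 look.py; python3 -c "
from plan import *
st()
t=cam('top');s=cam('side')
crop(t,270,120,400,215,6,'pics/t4.png'); crop(s,235,145,335,250,6,'pics/s4.png')
"
```

```text
[427.1 347.2 131.5   1.8] [426.9 347.9 131.    5.2] both [427.  347.7 131.    7.4]
  lugmid tri [426.5 348.4  22.9]
[ 545.2 -111.4  168.2   49.3] [ 555.5 -118.2   68.1  106.8] both [ 541.2 -113.3  -15.4  320.8]
  lugmid tri [ 544.7 -113.2   55.8]
[414.6 229.1 231.3   1.9] [413.8 229.9  51.5   1.9] both [414.2 229.6 231.9   5.5]
  lugmid tri [414.3 230.2  23. ]
[539.2 328.8  75.   13.7] [537.5 330.1  73.9   4. ] both [538.2 329.9  74.2  22.9]
  lugmid tri [538.6 330.4  22.5]
t10.20 p [543.5   4.6 200.5] rv [ 3.141 -0.072 -0.   ] F [ 0.3 -0.5  0.9] w 39.7 q [-0.21  0.42  1.42 -0.    1.3   1.41]
```

View pics/s4.png

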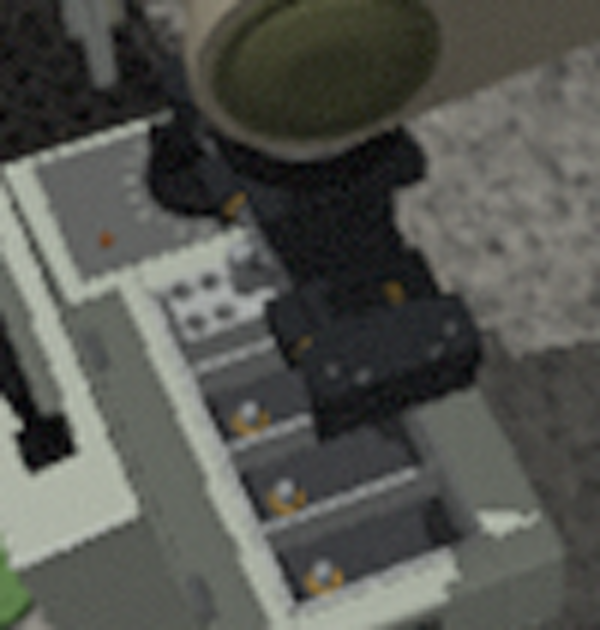

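```bash
python3 -c "
from plan import *
plan([(538.4,330,150,-15.8,.45),(538.4,330,100,None,.45),(538.4,330,72.5,None,.45)],step=40,rot=8)
print()
plan([(538.4,330,200,None,0),(540.9,-55.5,200,-92.6,0),(540.9,-55.5,135,None,0)],step=43,start=(538.4,330,72.5,-15.8))"
```

```text
from [543.5   4.3 200.6] jaw -92.7 tilt 0.01
[[[-2, -33, 5, 0, 0, -8, 0.45], [3, -32, 5, 0, 0, -8, 0.45], [7, -32, 5, 0, 0, -8, 0.45], [11, -31, 5, 0, 0, -8, 0.45], [15, -29, 5, 0, 0, -7, 0.45]]]
[[[19, -26, 5, 0, 0, -8, 0.45], [22, -24, 5, 0, 0, -7, 0.45], [25, -21, 5, 0, 0, -8, 0.45], [28, -17, 5, 0, 0, -7, 0.45], [29.5, -12.6, 5.6, 0, 0, -7.9, 0.45]]]
[[[0, 0, 25, 0, 0, 0, 0.45], [0.1, 0, 25, 0, 0, 0, 0.45], [0, 0, 27.5, 0, 0, 0, 0.45]]]

from [538.4 330.   72.5] jaw -15.8 tilt 0.0
[[[0, 0, -42, 0, 0, 0, 0], [0, 0, -43, 0, 0, 0, 0], [0, 0, -42.5, 0, 0, 0, 0], [-37, 11, 0, 0, 0, 8, 0], [-35, 16, 0, 0, 0, 8, 0]]]
[[[-33, 20, 0, 0, 0, 8, 0], [-29, 25, 0, 0, 0, 8, 0], [-26, 29, 0, 0, 0, 7, 0], [-22, 32, 0, 0, 0, 8, 0], [-17, 34, 0, 0, 0, 7, 0]]]
[[[-13, 36, 0, 0, 0, 8, 0], [-8, 38, 0, 0, 0, 7, 0], [-3.8, 38.5, 0, 0, 0, 7.8, 0], [0, 0, 32, 0, 0, 0, 0], [0, 0, 33, 0, 0, 0, 0]]]
```

Request:
servo_tool --targets '[[[-2, -33, 5, 0, 0, -8, 0.45], [3, -32, 5, 0, 0, -8, 0.45], [7, -32, 5, 0, 0, -8, 0.45], [11, -31, 5, 0, 0, -8, 0.45], [15, -29, 5, 0, 0, -7, 0.45]]]'

```text
clock: 10.8
ee_pos: [0.5402, 0.1692, 0.1755]
tool_rot: [2.982, 0.987, 0.0]
contact_force: [0.6, -0.1, 0.0]
width: 0.0396
```

Request:
servo_tool --targets '[[[19, -26, 5, 0, 0, -8, 0.45], [22, -24, 5, 0, 0, -7, 0.45], [25, -21, 5, 0, 0, -8, 0.45], [28, -17, 5, 0, 0, -7, 0.45], [29.5, -12.6, 5.6, 0, 0, -7.9, 0.45]]]'

```text
clock: 11.3
ee_pos: [0.5383, 0.3315, 0.1499]
tool_rot: [2.5, 1.902, 0.0]
contact_force: [1.1, -0.0, 0.7]
width: 0.0396
```

Request:
servo_tool --targets '[[[0, 0, 20, 0, 0, 0, 0.45], [0, 0, 0, 0, 0, 0, 0.45], [0, 0, 0, 0, 0, 0, 0.45]]]'

```text
clock: 11.6
ee_pos: [0.5383, 0.3301, 0.1302]
tool_rot: [-2.505, -1.895, 0.001]
contact_force: [-0.2, -0.2, -0.2]
width: 0.0396
```

Request:
servo_tool --targets '[[[0, 0, 30, 0, 0, 0, 0.45], [0, 0, 20, 0, 0, 0, 0.45], [0, 0, 7.7, 0, 0, 0, 0.45], [0, 0, 0, 0, 0, 0, 0], [0, 0, 0, 0, 0, 0, 0]]]'

```text
clock: 12.1
ee_pos: [0.5386, 0.3309, 0.0738]
tool_rot: [2.504, 1.896, 0.003]
contact_force: [1.1, 0.1, 0.1]
width: 0.0259
```

Request:
servo_tool --targets '[[[0, 0, 0, 0, 0, 0, 0], [0, 0, 0, 0, 0, 0, 0], [0, 0, 0, 0, 0, 0, 0], [0, 0, 0, 0, 0, 0, 0]]]'

```text
clock: 12.5
ee_pos: [0.5384, 0.3311, 0.0735]
tool_rot: [2.503, 1.897, 0.003]
contact_force: [0.4, -0.9, 7.2]
width: 0.012
```

Request:
servo_tool --targets '[[[0, 0, -42, 0, 0, 0, 0], [0, 0, -43, 0, 0, 0, 0], [0, 0, -42.5, 0, 0, 0, 0], [-37, 11, 0, 0, 0, 8, 0], [-35, 16, 0, 0, 0, 8, 0]]]'

```text
clock: 13.0
ee_pos: [0.5386, 0.2537, 0.2007]
tool_rot: [2.746, 1.526, 0.002]
contact_force: [0.0, -0.6, -3.1]
width: 0.0115
```

Request:
servo_tool --targets '[[[-33, 20, 0, 0, 0, 8, 0], [-29, 25, 0, 0, 0, 8, 0], [-26, 29, 0, 0, 0, 7, 0], [-22, 32, 0, 0, 0, 8, 0], [-17, 34, 0, 0, 0, 7, 0]]]'

```text
clock: 13.5
ee_pos: [0.5402, 0.0599, 0.1996]
tool_rot: [-3.093, -0.545, 0.002]
contact_force: [0.7, 0.1, -3.3]
width: 0.0117
```

Request:
servo_tool --targets '[[[-13, 36, 0, 0, 0, 8, 0], [-8, 38, 0, 0, 0, 7, 0], [-3.8, 38.5, 0, 0, 0, 7.8, 0], [0, 0, 0, 0, 0, 0, 0], [0, 0, 0, 0, 0, 0, 0]]]'

```text
clock: 14.0
ee_pos: [0.5408, -0.0548, 0.1995]
tool_rot: [-3.14, 0.069, 0.002]
contact_force: [0.8, 0.3, -2.3]
width: 0.012
```

Request:
servo_tool --targets '[[[0, 0.5, 33, 0, 0, 0, 0], [0, 0, 20, 0, 0, 0, 0], [0, 0, 10, 0, 0, 0, 0], [0, 0, 5, 0, 0, 0, 0], [0, 0, 0, 0, 0, 0, 0]]]' --squeeze 10

```text
clock: 14.5
ee_pos: [0.5412, -0.0544, 0.132]
tool_rot: [-3.141, 0.066, 0.0]
contact_force: [-0.1, 0.0, -1.8]
width: 0.0117
```

Request:
servo_tool --targets '[[[0, 0, 0.5, 0, 0, 0, 0], [0, 0, 0.5, 0, 0, 0, 0], [0, 0, 0.5, 0, 0, 0, 0], [0, 0, 0.5, 0, 0, 0, 0], [0, 0, 0, 0, 0, 0, 0]]]'

```text
clock: 15.0
ee_pos: [0.5411, -0.0551, 0.13]
tool_rot: [3.141, -0.068, 0.0]
contact_force: [-0.2, 0.3, -2.2]
width: 0.0119
```

Request:
servo_tool --targets '[[[0, 0, 0.5, 0, 0, 0, 0], [0, 0, 0.5, 0, 0, 0, 0], [0, 0, 0, 0, 0, 0, 0]]]'

```text
clock: 15.3
ee_pos: [0.5411, -0.055, 0.1289]
tool_rot: [-3.141, 0.068, 0.0]
contact_force: [0.5, -0.4, -2.6]
width: 0.0124
```

Request:
servo_tool --targets '[[[0, 0, 0.5, 0, 0, 0, 0], [0, 0, 0, 0, 0, 0, 0]]]'

```text
clock: 15.5
ee_pos: [0.5411, -0.055, 0.1284]
tool_rot: [-3.141, 0.068, 0.0]
contact_force: [-0.2, 0.7, -3.4]
width: 0.0119
```

Request:
servo_tool --targets '[[[0, 0, 0.5, 0, 0, 0, 0], [0, 0, 0, 0, 0, 0, 0]]]'

```text
clock: 15.7
ee_pos: [0.5412, -0.055, 0.1282]
tool_rot: [3.141, -0.068, 0.0]
contact_force: [-1.4, 1.5, -0.7]
width: 0.0119
```

Request:
servo_tool --targets '[[[0, 0, 0.5, 0, 0, 0, 0], [0, 0, 0, 0, 0, 0, 0]]]'

```text
clock: 15.9
ee_pos: [0.5411, -0.055, 0.128]
tool_rot: [3.141, -0.068, 0.001]
contact_force: [-2.9, 0.1, 4.6]
width: 0.0118
```

Request:
servo_tool --targets '[[[0, 0, 0.5, 0, 0, 0, 0], [0, 0, 0, 0, 0, 0, 0]]]'

```text
clock: 16.1
ee_pos: [0.5411, -0.055, 0.1279]
tool_rot: [3.14, -0.068, 0.001]
contact_force: [-3.9, 0.3, 9.0]
width: 0.012
```

Request:
servo_tool --targets '[[[0, 0, -5, 0, 0, 0, 0], [0, 0, -30, 0, 0, 0, 0], [-10, 0, -37, 0, 0, 0, 0], [-30, 0, 0, 0, 0, 0, 0], [-30, 0, 0, 0, 0, 0, 0]]]' --squeeze 20

```text
clock: 16.6
ee_pos: [0.4707, -0.052, 0.1996]
tool_rot: [3.14, -0.068, 0.003]
contact_force: [-0.2, -0.2, -2.8]
width: 0.0118
```

Request:
servo_tool --targets '[[[0, 0, 0, 0, 0, -8.5, 0], [0, 0, 0, 0, 0, -8.5, 0], [0, 0, 0, 0, 0, -8.5, 0], [0, 0, 0, 0, 0, -8.5, 0], [0, 0, 0, 0, 0, -8.5, 0]]]'

```text
clock: 17.1
ee_pos: [0.4712, -0.052, 0.1989]
tool_rot: [-2.949, -1.084, 0.0]
contact_force: [0.4, -0.4, -3.1]
width: 0.0119
```

Request:
servo_tool --targets '[[[0, 0, 0, 0, 0, -8.5, 0], [0, 0, 0, 0, 0, -8.5, 0], [0, 0, 0, 0, 0, -8.5, 0], [0, 0, 0, 0, 0, -8.5, 0], [0, 0, 0, 0, 0, -8.5, 0]]]'

```text
clock: 17.6
ee_pos: [0.4712, -0.0519, 0.1989]
tool_rot: [-2.355, -2.079, -0.0]
contact_force: [0.3, 0.1, -2.5]
width: 0.012
```

Request:
servo_tool --targets '[[[0, 0, 0, 0, 0, -8.5, 0], [0, 0, 0, 0, 0, -8.5, 0], [0, 0, 0, 0, 0, -8.5, 0], [0, 0, 0, 0, 0, -8.5, 0], [0, 0, 0, 0, 0, -8.5, 0]]]'

```text
clock: 18.1
ee_pos: [0.4712, -0.0519, 0.1988]
tool_rot: [-1.442, -2.791, -0.0]
contact_force: [-0.1, -0.0, -2.0]
width: 0.0118
```

Request:
servo_tool --targets '[[[0, 0, 0, 0, 0, -8.5, 0], [0, 0, 0, 0, 0, -8.5, 0], [0, 0, 0, 0, 0, -8.5, 0], [0, 0, 0, 0, 0, -8.5, 0], [0, 0, 0, 0, 0, -8.5, 0]]]'

```text
clock: 18.6
ee_pos: [0.4712, -0.0519, 0.1989]
tool_rot: [-0.332, -3.124, -0.0]
contact_force: [-0.1, 0.0, -2.8]
width: 0.0117
```

Request:
servo_tool --targets '[[[0, 0, 0, 0, 0, -5, 0], [0, 0, 0, 0, 0, -5, 0], [0, 0, 0, 0, 0, 0, 0], [0, 0, 0, 0, 0, 0, 0]]]'

```text
clock: 19.0
ee_pos: [0.4712, -0.052, 0.1989]
tool_rot: [-0.072, -3.141, -0.0]
contact_force: [1.0, -0.2, -2.9]
width: 0.012
```

```bash
python3 -c "
from plan import *
st()
plan([(541.1,-55.3,200,87.4,0),(541.1,-55.3,131,None,0)])
t=cam('top');s=cam('side')
crop(s,235,145,365,250,6,'pics/s5.png')
"
```

```text
t19.00 p [471.2 -52.  198.9] rv [-0.072 -3.141 -0.   ] F [ 1.  -0.2 -2.9] w 12.0 q [-0.36  0.31  1.61  0.    1.22 -1.89]
from [471.2 -52.  198.9] jaw 87.4 tilt 0.01
[[[-35, 0, -1, 0, 0, 0, 0], [-35, -0.1, -0.1, 0, 0, 0, 0], [0, 0, 34, 0, 0, 0, 0], [0, 0, 35, 0, 0, 0, 0]]]
```

View pics/s5.png

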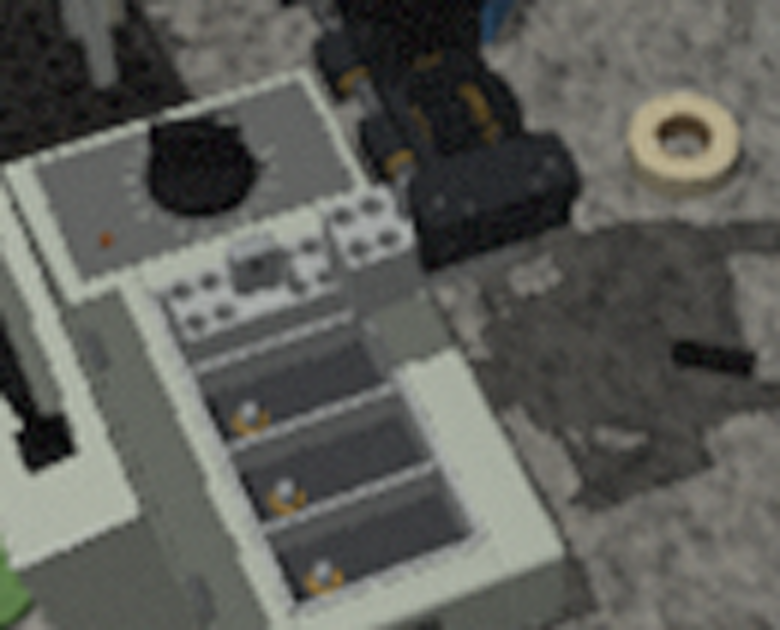

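Request:
servo_tool --targets '[[[-35, 0, -1, 0, 0, 0, 0], [-35, 0, 0, 0, 0, 0, 0], [0, 0, 34, 0, 0, 0, 0], [0, 0, 25, 0, 0, 0, 0], [0, 0, 9, 0, 0, 0, 0]]]' --squeeze 12

```text
clock: 19.6
ee_pos: [0.5402, -0.0547, 0.1296]
tool_rot: [-0.07, -3.137, -0.002]
contact_force: [-0.5, -0.0, -2.2]
width: 0.0117
```

Request:
servo_tool --targets '[[[0, 0, 1, 0, 0, 0, 0], [0, 0, 1, 0, 0, 0, 0], [0, 0, 0.5, 0, 0, 0, 0], [0, 0, 0.5, 0, 0, 0, 0], [0, 0, 0, 0, 0, 0, 0]]]'

```text
clock: 20.1
ee_pos: [0.5413, -0.055, 0.1295]
tool_rot: [0.068, 3.14, -0.0]
contact_force: [-1.0, 0.7, -2.8]
width: 0.0117
```

Request:
servo_tool --targets '[[[0, 0, 0.5, 0, 0, 0, 0], [0, 0, 0.5, 0, 0, 0, 0], [0, 0, 0, 0, 0, 0, 0]]]'

```text
clock: 20.4
ee_pos: [0.5411, -0.055, 0.1279]
tool_rot: [-0.068, -3.141, -0.0]
contact_force: [0.3, 0.0, -2.6]
width: 0.0117
```

Request:
servo_tool --targets '[[[0, 0, 0.5, 0, 0, 0, 0], [0, 0, 0, 0, 0, 0, 0]]]'

```text
clock: 20.6
ee_pos: [0.5411, -0.055, 0.1274]
tool_rot: [-0.068, -3.141, -0.0]
contact_force: [0.0, 0.8, -2.1]
width: 0.0124
```

Request:
servo_tool --targets '[[[0, 0, 0.5, 0, 0, 0, 0], [0, 0, 0.5, 0, 0, 0, 0], [0, 0, 0, 0, 0, 0, 0]]]'

```text
clock: 20.9
ee_pos: [0.5411, -0.055, 0.1264]
tool_rot: [-0.068, -3.141, -0.0]
contact_force: [0.0, 0.0, -2.3]
width: 0.0116
```

Request:
servo_tool --targets '[[[0, 0, 0.5, 0, 0, 0, 0], [0, 0, 0.5, 0, 0, 0, 0], [0, 0, 0, 0, 0, 0, 0]]]'

```text
clock: 21.2
ee_pos: [0.5411, -0.055, 0.1254]
tool_rot: [-0.068, -3.141, -0.0]
contact_force: [0.4, -0.3, -2.7]
width: 0.0117
```

Request:
servo_tool --targets '[[[0, 0, 1, 0, 0, 0, 0], [0, 0, 1, 0, 0, 0, 0], [0, 0, 0, 0, 0, 0, 0]]]'

```text
clock: 21.5
ee_pos: [0.541, -0.055, 0.1233]
tool_rot: [-0.068, -3.141, -0.0]
contact_force: [0.7, 0.2, -2.9]
width: 0.0122
```

Going home. Down to the floor (about 116).

Request:
servo_tool --targets '[[[0, 0, 2, 0, 0, 0, 0], [0, 0, 2, 0, 0, 0, 0], [0, 0, 1, 0, 0, 0, 0], [0, 0, 0.5, 0, 0, 0, 0], [0, 0, 0, 0, 0, 0, 0]]]'

```text
clock: 22.0
ee_pos: [0.5411, -0.055, 0.1179]
tool_rot: [-0.068, -3.141, -0.0]
contact_force: [-0.3, 0.0, -2.1]
width: 0.0119
```

Request:
servo_tool --targets '[[[0, 0, 0.5, 0, 0, 0, 0], [0, 0, 0.5, 0, 0, 0, 0], [0, 0, 0, 0, 0, 0, 0]]]'

```text
clock: 22.3
ee_pos: [0.5411, -0.055, 0.1169]
tool_rot: [-0.068, -3.141, 0.0]
contact_force: [0.3, -0.3, -1.4]
width: 0.0118
```

Request:
servo_tool --targets '[[[0, 0, 0.5, 0, 0, 0, 0], [0, 0, 0.3, 0, 0, 0, 0], [0, 0, 0, 0, 0, 0, 0]]]'

```text
clock: 22.6
ee_pos: [0.5413, -0.0551, 0.1165]
tool_rot: [0.068, 3.14, -0.0]
contact_force: [0.3, -0.5, 1.4]
width: 0.0117
```

Request:
servo_tool --targets '[[[0, 0, 0, 0, 0, 0, 0.35], [0, 0, 0, 0, 0, 0, 0.35], [0, 0, 0, 0, 0, 0, 0.35], [0, 0, -40, 0, 0, 0, 0.35], [0, 0, -45, 0, 0, 0, 0.35]]]' --squeeze 20

```text
clock: 23.1
ee_pos: [0.5405, -0.0548, 0.2011]
tool_rot: [-0.068, -3.137, -0.002]
contact_force: [0.2, -0.3, 0.0]
width: 0.0307
```

Request:
servo_tool --targets '[[[35, -20, 0, 0, 0, 0, 0.45], [35, -20, 0, 0, 0, 0, 0.45], [0, 0, 0, 0, 0, 0, 0.45]]]'

```text
clock: 23.4
ee_pos: [0.4665, -0.0927, 0.2014]
tool_rot: [-0.072, -3.139, 0.0]
contact_force: [0.5, -0.3, -0.2]
width: 0.0398
```

```bash
python3 look.py; python3 -c "
from plan import *
st()
t=cam('top');s=cam('side')
crop(s,235,145,365,250,6,'pics/s6.png')
"
```

```text
[ 722.2  -52.1  106.4 6704.2] top only
[415.5 229.6  50.2   5.1] [414.3 231.3  49.9   4.1] both [414.7 230.4  50.1  13.8]
  lugmid tri [414.6 230.8  20. ]
[427.8 347.  131.7   3.1] [426.1 346.5 131.9   4.4] both [427.  346.9 131.7  11. ]
  lugmid tri [427.2 347.1  26.2]
[288.2 394.1  97.9 120.6] [274.  350.  229.9   5.2] both [274.  349.6  49.2 195. ]
  lugmid tri [292.6 358.8  61.7]
t23.60 p [470.2 -91.8 201.2] rv [ 0.068  3.14  -0.   ] F [ 0.6  0.7 -0.2] w 39.5 q [-0.44  0.32  1.59  0.    1.23 -1.97]
```

View pics/s6.png

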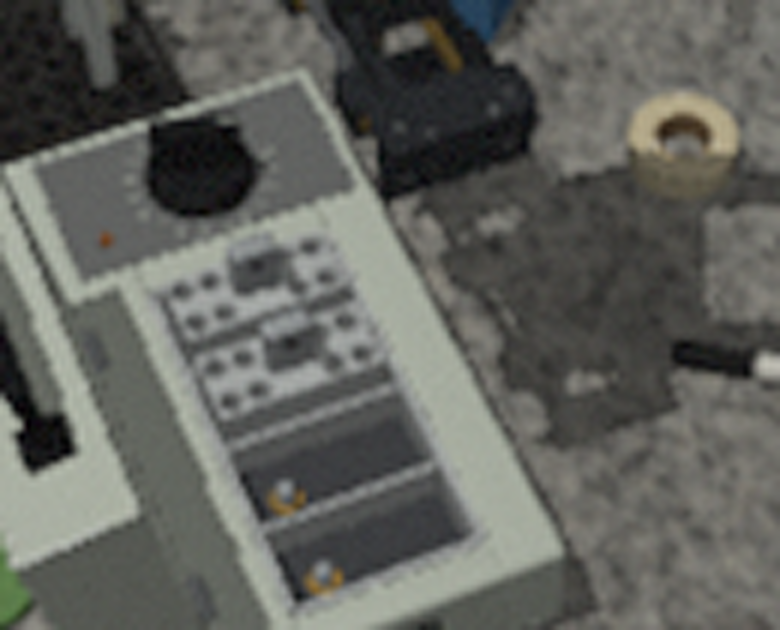

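```bash
python3 -c "
from plan import *
plan([(414.5,230.3,130,140.5,.45)],step=42,rot=8)
print()
plan([(414.5,230.3,200,None,0),(543.1,-6.5,200,87.4,0)],step=43,start=(414.5,230.3,72.5,140.5))"
```

```text
from [470.1 -91.6 201. ] jaw 87.6 tilt 0.01
[[[9, 40, 9, 0, 0, -7, 0.45], [4, 41, 9, 0, 0, -7, 0.45], [-1, 41, 9, 0, 0, -6, 0.45], [-6, 40, 9, 0, 0, -7, 0.45], [-10, 39, 9, 0, 0, -6, 0.45]]]
[[[-15, 38, 9, 0, 0, -7, 0.45], [-19, 36, 8, 0, 0, -6, 0.45], [-22.8, 34.3, 9, 0, 0, -6.9, 0.45]]]

from [414.5 230.3  72.5] jaw 140.5 tilt 0.0
[[[0, 0, -42, 0, 0, 0, 0], [0, 0, -43, 0, 0, 0, 0], [0, 0, -42.5, 0, 0, 0, 0], [14, -36, 0, 0, 0, 8, 0], [9, -37, 0, 0, 0, 8, 0]]]
[[[4, -38, 0, 0, 0, 7, 0], [-1, -39, 0, 0, 0, 8, 0], [-6, -38, 0, 0, 0, 7, 0], [-10, -37, 0, 0, 0, 8, 0], [-15.4, -35.6, 0, 0, 0, 7.1, 0]]]
```

Request:
servo_tool --targets '[[[9, 40, 9, 0, 0, -7, 0.45], [4, 41, 9, 0, 0, -7, 0.45], [-1, 41, 9, 0, 0, -6, 0.45], [-6, 40, 9, 0, 0, -7, 0.45], [-10, 39, 9, 0, 0, -6, 0.45]]]'

```text
clock: 24.2
ee_pos: [0.4344, 0.111, 0.1557]
tool_rot: [-0.835, 3.028, -0.0]
contact_force: [0.9, 0.4, 0.1]
width: 0.0399
```

Request:
servo_tool --targets '[[[-15, 38, 9, 0, 0, -7, 0.45], [-19, 36, 8, 0, 0, -6, 0.45], [-22.8, 34.3, 9, 0, 0, -6.9, 0.45], [0, 0, 0, 0, 0, 0, 0.45], [0, 0, 0, 0, 0, 0, 0.45]]]'

```text
clock: 24.7
ee_pos: [0.414, 0.2309, 0.1298]
tool_rot: [1.34, -2.841, 0.0]
contact_force: [0.3, 0.0, -0.2]
width: 0.0398
```

```bash
python3 -c "
from plan import *
st()
s=cam('side')
for k in manip.silhouettes('side','block_1'): print(k['score'],k['bbox'])
crop(s,290,220,420,330,6,'pics/s7.png')
"
```

```text
t24.70 p [414.  230.9 129.8] rv [ 1.34  -2.841  0.   ] F [ 0.3  0.  -0.2] w 39.8 q [ 0.26  0.41  1.71 -0.    1.03 -2.19]
0.92 [371.9, 301.6, 406.9, 335.4]
0.91 [268.3, 196.8, 301.6, 217.7]
0.89 [428.0, 275.8, 445.7, 310.4]
0.71 [359.0, 259.7, 379.8, 295.3]
0.68 [261.7, 183.4, 291.5, 206.7]
```

View pics/s7.png

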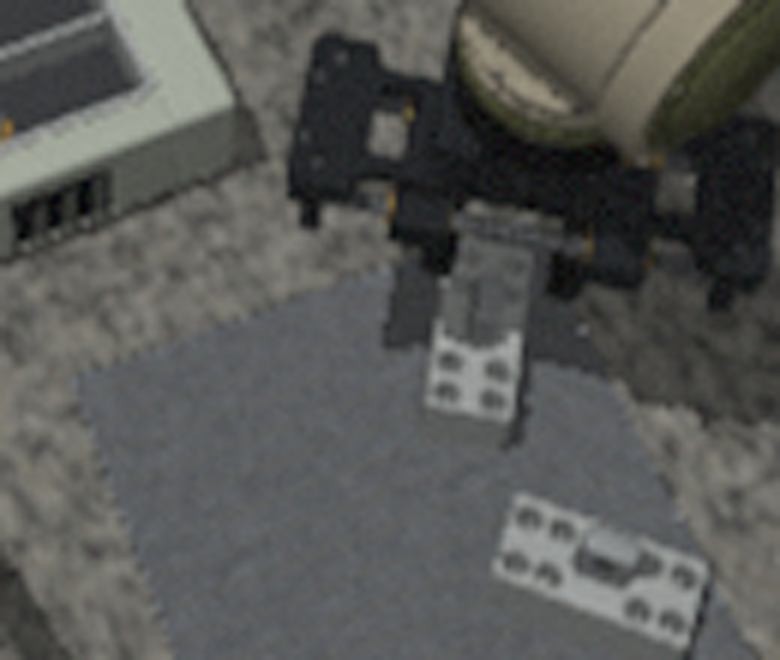

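Aligned over the block. Descend, grip, lift, carry.

Request:
servo_tool --targets '[[[0, 0, 30, 0, 0, 0, 0.45], [0, 0, 20, 0, 0, 0, 0.45], [0, 0, 7, 0, 0, 0, 0.45], [0, 0, 0, 0, 0, 0, 0.45], [0, 0, 0, 0, 0, 0, 0]]]'

```text
clock: 25.3
ee_pos: [0.4147, 0.2297, 0.0739]
tool_rot: [-1.336, 2.842, -0.0]
contact_force: [-0.3, 0.5, 0.1]
width: 0.0336
```

Request:
servo_tool --targets '[[[0, 0, 0, 0, 0, 0, 0], [0, 0, 0, 0, 0, 0, 0], [0, 0, 0, 0, 0, 0, 0], [0, 0, 0, 0, 0, 0, 0], [0, 0, 0, 0, 0, 0, 0]]]'

```text
clock: 25.8
ee_pos: [0.4144, 0.23, 0.0736]
tool_rot: [-1.338, 2.842, -0.001]
contact_force: [0.6, -1.5, 5.3]
width: 0.0118
```

Request:
servo_tool --targets '[[[0, 0, -42, 0, 0, 0, 0], [0, 0, -43, 0, 0, 0, 0], [0, 0, -42.5, 0, 0, 0, 0], [14, -36, 0, 0, 0, 8, 0], [9, -37, 0, 0, 0, 8, 0]]]'

```text
clock: 26.3
ee_pos: [0.4512, 0.1627, 0.2015]
tool_rot: [-0.924, 3.001, -0.0]
contact_force: [0.0, 0.6, -2.7]
width: 0.0122
```

Request:
servo_tool --targets '[[[4, -38, 0, 0, 0, 7, 0], [-1, -39, 0, 0, 0, 8, 0], [-6, -38, 0, 0, 0, 7, 0], [-10, -37, 0, 0, 0, 8, 0], [-15.4, -35.6, 0, 0, 0, 7.1, 0]]]'

```text
clock: 26.8
ee_pos: [0.5424, -0.0083, 0.1999]
tool_rot: [-0.082, -3.139, -0.001]
contact_force: [1.2, 1.1, -2.7]
width: 0.0119
```

Request:
servo_tool --targets '[[[0, 0, 0, 0, 0, 0, 0], [0, 0, 0, 0, 0, 0, 0], [0, 0, 0, 0, 0, 0, 0]]]'

```text
clock: 27.1
ee_pos: [0.5416, -0.0061, 0.2002]
tool_rot: [-0.071, -3.139, -0.001]
contact_force: [0.4, -0.4, -3.7]
width: 0.012
```

Request:
servo_tool --targets '[[[-1, 0, 34, 0, 0, 0, 0], [0, 0, 20, 0, 0, 0, 0], [0, 0, 10, 0, 0, 0, 0], [0, 0, 5, 0, 0, 0, 0], [0, 0, 0, 0, 0, 0, 0]]]' --squeeze 12

```text
clock: 27.6
ee_pos: [0.5433, -0.0066, 0.1318]
tool_rot: [-0.072, -3.141, -0.0]
contact_force: [0.4, -0.4, -2.4]
width: 0.0123
```

Request:
servo_tool --targets '[[[0, 0, 0.5, 0, 0, 0, 0], [0, 0, 0.5, 0, 0, 0, 0], [0, 0, 0.5, 0, 0, 0, 0], [0, 0, 0.5, 0, 0, 0, 0], [0, 0, 0, 0, 0, 0, 0]]]'

```text
clock: 28.1
ee_pos: [0.5433, -0.0071, 0.1297]
tool_rot: [0.074, 3.141, -0.0]
contact_force: [0.4, -0.3, -3.1]
width: 0.0117
```

Request:
servo_tool --targets '[[[0, 0, 0.5, 0, 0, 0, 0], [0, 0, 0, 0, 0, 0, 0]]]'

```text
clock: 28.3
ee_pos: [0.5433, -0.0071, 0.1291]
tool_rot: [-0.074, -3.141, -0.0]
contact_force: [0.3, -0.3, -3.4]
width: 0.0118
```

Request:
servo_tool --targets '[[[0, 0, 0.5, 0, 0, 0, 0], [0, 0, 0, 0, 0, 0, 0]]]'

```text
clock: 28.5
ee_pos: [0.5433, -0.0071, 0.1286]
tool_rot: [-0.074, -3.141, -0.0]
contact_force: [0.1, -0.2, -3.2]
width: 0.012
```

Request:
servo_tool --targets '[[[0, 0, 0.5, 0, 0, 0, 0], [0, 0, 0, 0, 0, 0, 0]]]'

```text
clock: 28.7
ee_pos: [0.5433, -0.0071, 0.1281]
tool_rot: [-0.074, -3.141, -0.0]
contact_force: [-0.1, -0.4, -3.2]
width: 0.0119
```

Request:
servo_tool --targets '[[[0, 0, 0.5, 0, 0, 0, 0], [0, 0, 0, 0, 0, 0, 0]]]'

```text
clock: 28.9
ee_pos: [0.5433, -0.0071, 0.1276]
tool_rot: [-0.074, -3.141, -0.0]
contact_force: [-0.5, -0.5, -2.3]
width: 0.012
```

Request:
servo_tool --targets '[[[0, 0, 0.5, 0, 0, 0, 0], [0, 0, 0, 0, 0, 0, 0]]]'

```text
clock: 29.1
ee_pos: [0.5433, -0.0071, 0.1271]
tool_rot: [-0.074, -3.141, -0.0]
contact_force: [0.4, -0.1, -3.7]
width: 0.012
```

Request:
servo_tool --targets '[[[0, 0, 0.5, 0, 0, 0, 0], [0, 0, 0, 0, 0, 0, 0]]]'

```text
clock: 29.3
ee_pos: [0.5433, -0.0071, 0.1266]
tool_rot: [-0.074, -3.141, -0.0]
contact_force: [0.0, -0.3, -2.5]
width: 0.0119
```

Request:
servo_tool --targets '[[[0, 0, 0.5, 0, 0, 0, 0], [0, 0, 0.5, 0, 0, 0, 0], [0, 0, 0, 0, 0, 0, 0]]]'

```text
clock: 29.6
ee_pos: [0.5433, -0.0071, 0.1256]
tool_rot: [-0.074, -3.141, -0.0]
contact_force: [0.5, 0.1, -3.0]
width: 0.0121
```

Going home again.

Request:
servo_tool --targets '[[[0, 0, 1, 0, 0, 0, 0], [0, 0, 2, 0, 0, 0, 0], [0, 0, 2, 0, 0, 0, 0], [0, 0, 2, 0, 0, 0, 0], [0, 0, 0.5, 0, 0, 0, 0]]]'

```text
clock: 30.1
ee_pos: [0.5432, -0.007, 0.1178]
tool_rot: [-0.074, -3.14, -0.0]
contact_force: [0.1, -0.5, -2.5]
width: 0.0117
```

Request:
servo_tool --targets '[[[0, 0, 0.5, 0, 0, 0, 0], [0, 0, 0.5, 0, 0, 0, 0], [0, 0, 0, 0, 0, 0, 0]]]'

```text
clock: 30.4
ee_pos: [0.5433, -0.0071, 0.1171]
tool_rot: [0.074, 3.141, 0.0]
contact_force: [-0.1, -1.4, -2.3]
width: 0.012
```

Request:
servo_tool --targets '[[[0, 0, 0.5, 0, 0, 0, 0], [0, 0, 0.3, 0, 0, 0, 0], [0, 0, 0, 0, 0, 0, 0]]]'

```text
clock: 30.7
ee_pos: [0.5434, -0.0071, 0.1167]
tool_rot: [0.074, 3.14, -0.0]
contact_force: [-1.3, -0.6, 0.9]
width: 0.0116
```

Request:
servo_tool --targets '[[[0, 0, 0, 0, 0, 0, 0.35], [0, 0, 0, 0, 0, 0, 0.35], [0, 0, 0, 0, 0, 0, 0.35], [0, 0, -40, 0, 0, 0, 0.35], [0, 0, -45, 0, 0, 0, 0.35]]]' --squeeze 20

```text
clock: 31.2
ee_pos: [0.5427, -0.007, 0.2014]
tool_rot: [-0.074, -3.137, -0.001]
contact_force: [0.5, 1.1, 0.0]
width: 0.0307
```

Request:
servo_tool --targets '[[[35, -30, 0, 0, 0, 0, 0.45], [35, -30, 0, 0, 0, 0, 0.45], [0, 0, 0, 0, 0, 0, 0.45]]]'

```text
clock: 31.5
ee_pos: [0.4677, -0.0654, 0.2017]
tool_rot: [-0.078, -3.139, 0.001]
contact_force: [0.2, 0.1, -0.9]
width: 0.0395
```

```bash
python3 look.py; python3 -c "
from plan import *
st()
plan([(426.9,347.4,130,41.5,.45)],step=42,rot=8)
plan([(426.9,347.4,130,-138.5,.45)],step=42,rot=8)
t=cam('top');s=cam('side')
crop(s,235,145,365,250,6,'pics/s8.png')
crop(t,160,80,400,260,3,'pics/t8.png')
"
```

```text
[688.1 -33.3 -19.7  63.6] top only
[291.3 401.8  92.1 112.1] [274.4 349.3  50.2   3.2] both [274.2 348.7  50.1 183.5]
  lugmid tri [294.4 359.2  65.7]
[ 718.6 -112.1   59.7 6517.9] top only
t31.70 p [471.3 -63.5 201.4] rv [ 0.073  3.14  -0.   ] F [ 0.7 -0.  -0. ] w 39.4 q [-0.38  0.31  1.6   0.    1.23 -1.91]
from [471.3 -63.5 201.4] jaw 87.3 tilt 0.04
[[[6, 41, 7, 0, 0, 5, 0.45], [10, 40, 7, 0, 0, 5, 0.45], [13, 39, 7, 0, 0, 4, 0.45], [16, 38, 7, 0, 0, 5, 0.45], [19, 37, 7, 0, 0, 4, 0.45]]]
[[[22, 35, 7, 0, 0, 5, 0.45], [25, 33, 7, 0, 0, 4, 0.45], [27, 31, 7, 0, 0, 5, 0.45], [30, 29, 8, 0, 0, 4, 0.45], [31.6, 26.2, 7.4, 0, 0, 4.8, 0.45]]]
from [471.3 -63.5 201.4] jaw 87.3 tilt 0.04
[[[4, 24, 4, 0, 0, -8, 0.45], [0, 24, 4, 0, 0, -8, 0.45], [-3, 24, 4, 0, 0, -8, 0.45], [-6, 23, 4, 0, 0, -8, 0.45], [-10, 22, 4, 0, 0, -8, 0.45]]]
[[[-13, 21, 4, 0, 0, -8, 0.45], [-15, 19, 4, 0, 0, -8, 0.45], [-18, 17, 4, 0, 0, -8, 0.45], [-20, 14, 4, 0, 0, -8, 0.45], [-22, 11, 4, 0, 0, -8, 0.45]]]
[[[-23, 8, 4, 0, 0, -8, 0.45], [-24, 5, 5, 0, 0, -8, 0.45], [-24, 1, 4, 0, 0, -8, 0.45], [-24, -2, 5, 0, 0, -8, 0.45], [-24, -6, 4, 0, 0, -7, 0.45]]]
[[[-23, -8, 5, 0, 0, -8, 0.45], [-21.1, -11.7, 4.4, 0, 0, -7.2, 0.45]]]
```

View pics/s8.png

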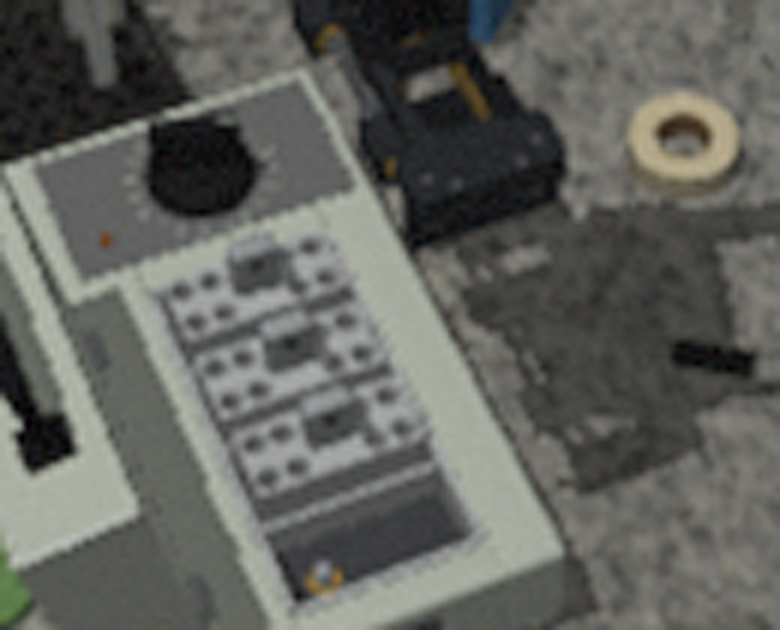

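View pics/t8.png

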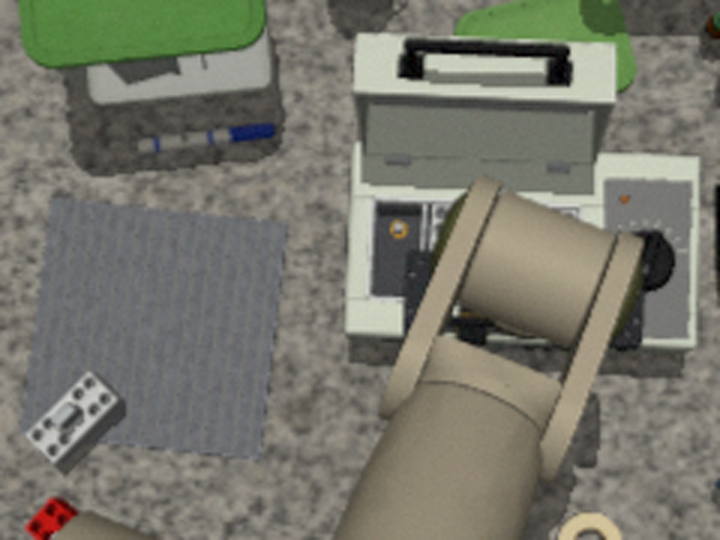

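```bash
python3 look.py
python3 - <<'E'
from plan import *
t=cam("top");s=cam("side")
for c in("top","side"):
    for k in manip.silhouettes(c,"block_4"): print(c,round(k["score"],2),k["bbox"])
# white segmentation on the mat block
for d,win in((t,(158,195,205,240)),):
    pass
print(onplane(t,(160+75/3,80+421/3),.043)*1000, proj(s,onplane(t,(160+75/3,80+421/3),.043)))
crop(t,155,195,215,245,10,"pics/t9.png"); crop(s,360,290,430,350,10,"pics/s9.png")
E
```

```text
[391.3 350.8 136.3  13. ] [391.  351.4 -44.4   8.8] both [390.9 351.6 135.9  21.1]
  lugmid tri [390.6 351.9  24.1]
[291.9 404.4  91.7 111. ] [274.5 349.8  49.8   7.3] both [273.6 348.9  49.8 181.2]
  lugmid tri [295.  359.8  67.7]
[660.7 -41.2 198.1  27.8] top only
[586.  285.3  53.5 178. ] top only
top 0.63 [168.1, 245.9, 186.8, 259.5]
top 0.56 [170.6, 203.8, 199.6, 231.5]
top 0.51 [275.7, 91.2, 391.5, 198.7]
side 0.86 [263.2, 185.6, 289.3, 208.4]
side 0.77 [383.8, 296.2, 418.4, 327.2]
side 0.72 [266.6, 197.5, 302.2, 217.6]
side 0.7 [272.1, 208.8, 307.4, 231.0]
side 0.66 [426.8, 276.2, 449.3, 311.9]
side 0.27 [215.5, 161.2, 328.9, 270.7]
[385.95735808 344.79967937  43.        ] [[402.51034542 306.92333172]]
```

View pics/t9.png

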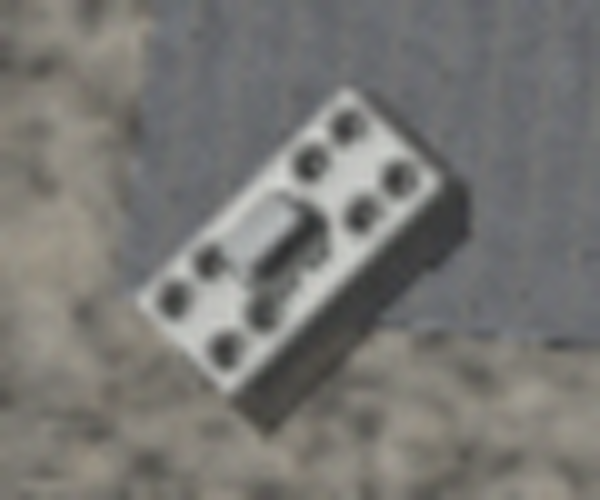

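View pics/s9.png

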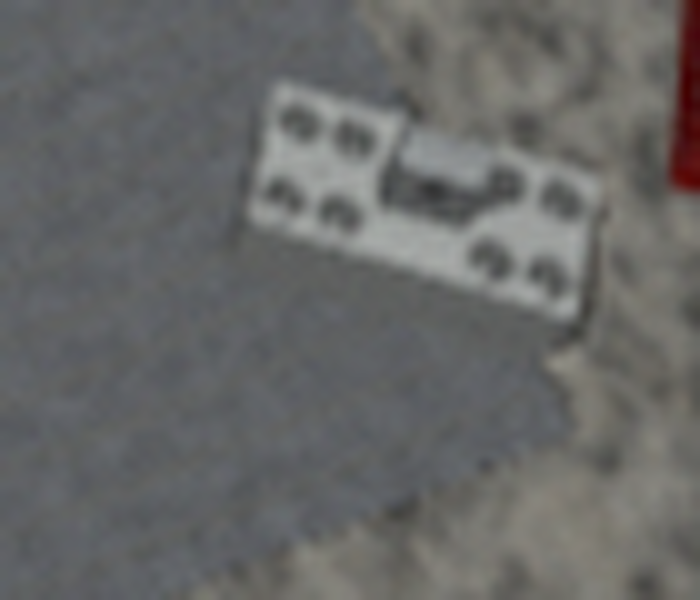

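Run:
```python
from plan import *
t=cam("top");s=cam("side")
ct=[(348,88),(445,185),(232,395),(135,298)];cs=[(248,220),(272,80),(603,183),(580,325)]
for d,c,o in((t,ct,(155,195)),(s,cs,(360,290))):
    P=np.array([onplane(d,(o[0]+(a-4.5)/10,o[1]+(b-4.5)/10),.043)[:2]*1000 for a,b in c])
    print(P.round(1).tolist(),P.mean(0).round(1))
    e=[P[i]-P[j] for i,j in((0,3),(1,2))] if d is t else [P[0]-P[3],P[1]-P[2]]
    print([np.degrees(np.arctan2(v[1],v[0])).round(1) for v in e],[np.linalg.norm(v).round(1) for v in e])
plan([(391,351.3,130,46,.45)],step=42,rot=8)
print()
plan([(391,351.3,200,None,0),(545.4,42.4,200,87.4,0)],step=43,start=(391,351.3,73.5,46))
```

```text
[[434.1, 333.7], [406.5, 305.7], [347.4, 364.2], [374.7, 392.2]] [390.7 348.9]
[np.float64(-44.6), np.float64(-44.7)] [np.float64(83.4), np.float64(83.2)]
[[434.2, 334.2], [408.7, 305.6], [347.5, 366.7], [374.0, 394.2]] [391.1 350.2]
[np.float64(-44.9), np.float64(-45.0)] [np.float64(85.0), np.float64(86.5)]
from [470.6 -63.7 201.3] jaw 87.3 tilt 0.0
[[[9, 37, 6, 0, 0, 4, 0.45], [12, 37, 7, 0, 0, 4, 0.45], [14, 36, 6, 0, 0, 4, 0.45], [17, 35, 7, 0, 0, 4, 0.45], [19, 33, 6, 0, 0, 4, 0.45]]]
[[[21, 32, 7, 0, 0, 4, 0.45], [23, 30, 6, 0, 0, 3, 0.45], [25, 29, 7, 0, 0, 4, 0.45], [27, 28, 6, 0, 0, 3, 0.45], [28, 26, 7, 0, 0, 4, 0.45]]]
[[[30.2, 23.9, 6.4, 0, 0, 3.3, 0.45]]]

from [391.  351.3  73.5] jaw 46.0 tilt 0.0
[[[0, 0, -42, 0, 0, 0, 0], [0, 0, -42, 0, 0, 0, 0], [0, 0, -42.5, 0, 0, 0, 0], [-36, -13, 0, 0, 0, -5, 0], [-35, -16, 0, 0, 0, -5, 0]]]
[[[-33, -19, 0, 0, 0, -4, 0], [-32, -21, 0, 0, 0, -5, 0], [-30, -24, 0, 0, 0, -4, 0], [-28, -26, 0, 0, 0, -5, 0], [-26, -28, 0, 0, 0, -4, 0]]]
[[[-24, -30, 0, 0, 0, -5, 0], [-22.1, -32.1, 0, 0, 0, -4.4, 0]]]
```

Request:
servo_tool --targets '[[[9, 37, 6, 0, 0, 4, 0.45], [12, 37, 7, 0, 0, 4, 0.45], [14, 36, 6, 0, 0, 4, 0.45], [17, 35, 7, 0, 0, 4, 0.45], [19, 33, 6, 0, 0, 4, 0.45]]]'

```text
clock: 32.8
ee_pos: [0.4332, 0.1267, 0.1692]
tool_rot: [0.623, 3.079, 0.0]
contact_force: [0.3, -0.4, 0.4]
width: 0.0397
```

Request:
servo_tool --targets '[[[21, 32, 7, 0, 0, 4, 0.45], [23, 30, 6, 0, 0, 3, 0.45], [25, 29, 7, 0, 0, 4, 0.45], [27, 28, 6, 0, 0, 3, 0.45], [28, 26, 7, 0, 0, 4, 0.45]]]'

```text
clock: 33.3
ee_pos: [0.3979, 0.3151, 0.1363]
tool_rot: [1.096, 2.944, 0.001]
contact_force: [-0.4, -0.2, -0.2]
width: 0.0397
```

Request:
servo_tool --targets '[[[29.5, 23.2, 6.4, 0, 0, 3.9, 0.45], [0, 0, 0, 0, 0, 0, 0.45], [0, 0, 0, 0, 0, 0, 0.45]]]'

```text
clock: 33.6
ee_pos: [0.3908, 0.3505, 0.1297]
tool_rot: [-1.188, -2.908, 0.001]
contact_force: [0.4, 0.1, -0.2]
width: 0.0399
```

Run:
```python
from plan import *
st()
t=cam("top");s=cam("side")
crop(s,340,270,440,350,7,"pics/s10.png")
for k in manip.silhouettes('side','block_1'): print(round(k['score'],2),k['bbox'])
```

```text
t33.60 p [390.8 350.5 129.7] rv [-1.188e+00 -2.908e+00  1.000e-03] F [ 0.4  0.1 -0.2] w 39.9 q [ 0.51  0.48  1.57 -0.    1.1  -0.29]
0.79 [263.1, 184.8, 289.9, 206.0]
0.61 [273.2, 211.3, 308.2, 229.1]
0.58 [426.0, 283.2, 448.9, 312.5]
0.55 [265.6, 193.8, 300.4, 217.1]
0.45 [386.0, 297.0, 394.8, 319.5]
```

View pics/s10.png

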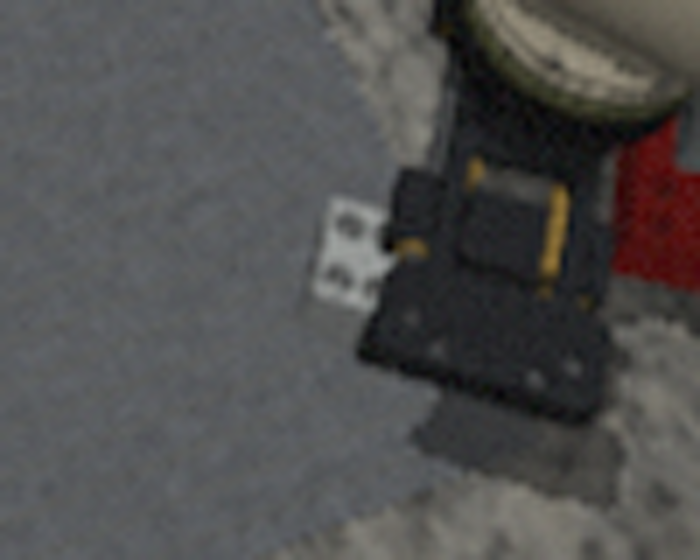

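Request:
servo_tool --targets '[[[0, 0, 30, 0, 0, 0, 0.45], [0, 0, 20, 0, 0, 0, 0.45], [0, 0, 7, 0, 0, 0, 0.45], [0, 0, 0, 0, 0, 0, 0.45], [0, 0, 0, 0, 0, 0, 0]]]'

```text
clock: 34.25
ee_pos: [0.3917, 0.3502, 0.0738]
tool_rot: [1.192, 2.906, 0.002]
contact_force: [0.6, -0.4, 0.8]
width: 0.0341
```

Request:
servo_tool --targets '[[[0, 0, 0, 0, 0, 0, 0], [0, 0, 0, 0, 0, 0, 0], [0, 0, 0, 0, 0, 0, 0], [0, 0, 0, 0, 0, 0, 0], [0, 0, 0, 0, 0, 0, 0]]]'

```text
clock: 34.75
ee_pos: [0.3913, 0.3505, 0.0735]
tool_rot: [1.191, 2.906, 0.001]
contact_force: [0.3, -0.5, 5.3]
width: 0.0116
```

Request:
servo_tool --targets '[[[0, 0, -42, 0, 0, 0, 0], [0, 0, -42, 0, 0, 0, 0], [0, 0, -43, 0, 0, 0, 0], [-36, -13, 0, 0, 0, -5, 0], [-35, -16, 0, 0, 0, -5, 0]]]'

```text
clock: 35.25
ee_pos: [0.4242, 0.2808, 0.2006]
tool_rot: [0.925, 3.001, 0.001]
contact_force: [1.4, 0.3, -3.5]
width: 0.0119
```

Request:
servo_tool --targets '[[[-33, -19, 0, 0, 0, -4, 0], [-32, -21, 0, 0, 0, -5, 0], [-30, -24, 0, 0, 0, -4, 0], [-28, -26, 0, 0, 0, -5, 0], [-26, -28, 0, 0, 0, -4, 0]]]'

```text
clock: 35.75
ee_pos: [0.5077, 0.1076, 0.1993]
tool_rot: [-0.339, -3.121, 0.0]
contact_force: [-0.3, 1.0, -3.1]
width: 0.0121
```

Request:
servo_tool --targets '[[[-24, -30, 0, 0, 0, -5, 0], [-22.1, -32.1, 0, 0, 0, -5, 0], [0, 0, 0, 0, 0, 0, 0], [0, 0, 0, 0, 0, 0, 0], [0, 0, 0, 0, 0, 0, 0]]]'

```text
clock: 36.25
ee_pos: [0.5415, 0.0407, 0.1995]
tool_rot: [-0.071, -3.139, -0.001]
contact_force: [-0.9, 0.3, -3.6]
width: 0.0118
```

Request:
servo_tool --targets '[[[-3.5, 1.5, 0, 0, 0, 0, 0], [0, 0, 34, 0, 0, 0, 0], [0, 0, 20, 0, 0, 0, 0], [0, 0, 10, 0, 0, 0, 0], [0, 0, 0, 0, 0, 0, 0]]]' --squeeze 12

```text
clock: 36.75
ee_pos: [0.5454, 0.0418, 0.1351]
tool_rot: [-0.07, -3.139, -0.0]
contact_force: [-0.1, 0.8, -2.9]
width: 0.0119
```

Request:
servo_tool --targets '[[[0, 0, 0, 0, 0, 0, 0], [0, 0, 0, 0, 0, 0, 0], [0, 0, 0, 0, 0, 0, 0]]]'

```text
clock: 37.05
ee_pos: [0.5462, 0.0412, 0.1368]
tool_rot: [0.071, 3.139, -0.0]
contact_force: [-0.5, -0.0, -2.8]
width: 0.0122
```

Request:
servo_tool --targets '[[[0.5, 1, 3, 0, 0, 0, 0], [0, 0, 2, 0, 0, 0, 0], [0, 0, 1, 0, 0, 0, 0], [0, 0, 0.5, 0, 0, 0, 0], [0, 0, 0, 0, 0, 0, 0]]]'

```text
clock: 37.55
ee_pos: [0.5454, 0.0422, 0.1294]
tool_rot: [-0.071, -3.141, -0.0]
contact_force: [0.6, 0.1, -3.5]
width: 0.0119
```

Request:
servo_tool --targets '[[[0, 0, 0.5, 0, 0, 0, 0], [0, 0, 0, 0, 0, 0, 0], [0, 0, 0, 0, 0, 0, 0]]]'

```text
clock: 37.85
ee_pos: [0.5454, 0.0422, 0.1291]
tool_rot: [0.071, 3.141, -0.0]
contact_force: [0.4, -0.3, -1.6]
width: 0.0119
```

Request:
servo_tool --targets '[[[0, 0, 0.5, 0, 0, 0, 0], [0, 0, 0, 0, 0, 0, 0]]]'

```text
clock: 38.05
ee_pos: [0.5454, 0.0421, 0.1289]
tool_rot: [0.071, 3.14, -0.0]
contact_force: [-2.5, 0.0, 3.3]
width: 0.0115
```

Request:
servo_tool --targets '[[[0, 0, 0.5, 0, 0, 0, 0], [0, 0, 0, 0, 0, 0, 0]]]'

```text
clock: 38.25
ee_pos: [0.5454, 0.0421, 0.1288]
tool_rot: [0.071, 3.14, -0.0]
contact_force: [-4.4, 0.0, 7.2]
width: 0.0123
```

Request:
servo_tool --targets '[[[0, 0, 0.5, 0, 0, 0, 0], [0, 0, 0, 0, 0, 0, 0]]]'

```text
clock: 38.45
ee_pos: [0.5454, 0.0421, 0.1287]
tool_rot: [0.071, 3.14, -0.001]
contact_force: [-6.1, -0.1, 12.2]
width: 0.0119
```

Request:
servo_tool --targets '[[[0, 0, -5, 0, 0, 0, 0], [0, 0, -30, 0, 0, 0, 0], [10, 0, -37, 0, 0, 0, 0], [30, 0, 0, 0, 0, 0, 0], [30, 0, 0, 0, 0, 0, 0]]]' --squeeze 20

```text
clock: 38.95
ee_pos: [0.4749, 0.0453, 0.1999]
tool_rot: [0.071, 3.139, -0.0]
contact_force: [-0.5, 1.1, -3.3]
width: 0.0117
```

Request:
servo_tool --targets '[[[0, 0, 0, 0, 0, 8.5, 0], [0, 0, 0, 0, 0, 8.5, 0], [0, 0, 0, 0, 0, 8.5, 0], [0, 0, 0, 0, 0, 8.5, 0], [0, 0, 0, 0, 0, 8.5, 0]]]'

```text
clock: 39.45
ee_pos: [0.4754, 0.0453, 0.1992]
tool_rot: [-1.213, -2.897, -0.0]
contact_force: [0.4, -0.5, -3.9]
width: 0.012
```

Request:
servo_tool --targets '[[[0, 0, 0, 0, 0, 8.5, 0], [0, 0, 0, 0, 0, 8.5, 0], [0, 0, 0, 0, 0, 8.5, 0], [0, 0, 0, 0, 0, 8.5, 0], [0, 0, 0, 0, 0, 8.5, 0]]]'

```text
clock: 39.95
ee_pos: [0.4754, 0.0453, 0.1992]
tool_rot: [-2.181, -2.261, 0.0]
contact_force: [-1.0, 0.3, -3.5]
width: 0.0119
```

Request:
servo_tool --targets '[[[0, 0, 0, 0, 0, 8.5, 0], [0, 0, 0, 0, 0, 8.5, 0], [0, 0, 0, 0, 0, 8.5, 0], [0, 0, 0, 0, 0, 8.5, 0], [0, 0, 0, 0, 0, 8.5, 0]]]'

```text
clock: 40.45
ee_pos: [0.4754, 0.0453, 0.1992]
tool_rot: [-2.852, -1.317, 0.0]
contact_force: [0.6, 0.8, -2.8]
width: 0.0119
```

Request:
servo_tool --targets '[[[0, 0, 0, 0, 0, 8.5, 0], [0, 0, 0, 0, 0, 8.5, 0], [0, 0, 0, 0, 0, 8.5, 0], [0, 0, 0, 0, 0, 8.5, 0], [0, 0, 0, 0, 0, 8.5, 0]]]'

```text
clock: 40.95
ee_pos: [0.4754, 0.0453, 0.1992]
tool_rot: [-3.135, -0.193, 0.001]
contact_force: [-0.3, 0.3, -2.6]
width: 0.0118
```

Request:
servo_tool --targets '[[[0, 0, 0, 0, 0, 5, 0], [0, 0, 0, 0, 0, 5, 0], [0, 0, 0, 0, 0, 0, 0], [0, 0, 0, 0, 0, 0, 0]]]'

```text
clock: 41.35
ee_pos: [0.4754, 0.0453, 0.1993]
tool_rot: [-3.141, 0.067, 0.0]
contact_force: [-0.3, 0.2, -4.1]
width: 0.012
```

Run:
```python
from plan import *
st()
plan([(545.4,42.3,200,-92.6,0),(545.4,42.3,132,None,0)])
```

```text
t41.35 p [475.4  45.3 199.3] rv [-3.141  0.067  0.   ] F [-0.3  0.2 -4.1] w 12.0 q [-0.15  0.32  1.6   0.    1.22  1.46]
from [475.4  45.3 199.3] jaw -92.5 tilt 0.01
[[[35, 0, 0, 0, 0, 0, 0], [35, 0, -0.7, 0, 0, 0.1, 0], [0, 0, 34, 0, 0, 0, 0], [0.1, 0, 34, 0, 0, 0, 0]]]
```

Request:
servo_tool --targets '[[[35, 0, 0, 0, 0, 0, 0], [35, 0, 0, 0, 0, 0, 0], [0, 0, 34, 0, 0, 0, 0], [0, 0, 25, 0, 0, 0, 0], [0, 0, 8, 0, 0, 0, 0]]]' --squeeze 12

```text
clock: 41.85
ee_pos: [0.5444, 0.0423, 0.1299]
tool_rot: [-3.14, 0.068, 0.008]
contact_force: [-0.4, -0.0, -3.2]
width: 0.0115
```

Request:
servo_tool --targets '[[[0, 0, 1, 0, 0, 0, 0], [0, 0, 1, 0, 0, 0, 0], [0, 0, 0.5, 0, 0, 0, 0], [0, 0, 0.5, 0, 0, 0, 0], [0, 0, 0, 0, 0, 0, 0]]]'

```text
clock: 42.35
ee_pos: [0.5455, 0.0422, 0.13]
tool_rot: [3.141, -0.071, 0.002]
contact_force: [0.5, -0.6, -2.9]
width: 0.0122
```

Request:
servo_tool --targets '[[[0, 0, 0.5, 0, 0, 0, 0], [0, 0, 0, 0, 0, 0, 0]]]'

```text
clock: 42.55
ee_pos: [0.5454, 0.0422, 0.1291]
tool_rot: [3.141, -0.071, 0.0]
contact_force: [-0.7, -0.5, -3.3]
width: 0.0118
```

Request:
servo_tool --targets '[[[0, 0, 0.5, 0, 0, 0, 0], [0, 0, 0, 0, 0, 0, 0]]]'

```text
clock: 42.75
ee_pos: [0.5453, 0.0421, 0.1284]
tool_rot: [-3.141, 0.071, 0.0]
contact_force: [0.0, -0.0, -3.6]
width: 0.0121
```

Request:
servo_tool --targets '[[[0, 0, 0.5, 0, 0, 0, 0], [0, 0, 0, 0, 0, 0, 0]]]'

```text
clock: 42.95
ee_pos: [0.5453, 0.0422, 0.1279]
tool_rot: [-3.141, 0.071, 0.0]
contact_force: [-0.1, -0.0, -3.4]
width: 0.012
```

Request:
servo_tool --targets '[[[0, 0, 0.5, 0, 0, 0, 0], [0, 0, 0.5, 0, 0, 0, 0], [0, 0, 0, 0, 0, 0, 0]]]'

```text
clock: 43.25
ee_pos: [0.5453, 0.0422, 0.1268]
tool_rot: [-3.141, 0.071, 0.0]
contact_force: [-0.8, 0.1, -4.1]
width: 0.0123
```

Request:
servo_tool --targets '[[[0, 0, 0.5, 0, 0, 0, 0], [0, 0, 0.5, 0, 0, 0, 0], [0, 0, 0, 0, 0, 0, 0]]]'

```text
clock: 43.55
ee_pos: [0.5453, 0.0422, 0.1259]
tool_rot: [-3.141, 0.071, 0.0]
contact_force: [-0.9, -0.5, -3.7]
width: 0.0119
```

Request:
servo_tool --targets '[[[0, 0, 1, 0, 0, 0, 0], [0, 0, 1, 0, 0, 0, 0], [0, 0, 0, 0, 0, 0, 0]]]'

```text
clock: 43.85
ee_pos: [0.5453, 0.0422, 0.1238]
tool_rot: [-3.141, 0.071, 0.0]
contact_force: [0.6, -0.1, -3.5]
width: 0.0117
```

Request:
servo_tool --targets '[[[0, 0, 2, 0, 0, 0, 0], [0, 0, 2, 0, 0, 0, 0], [0, 0, 1.5, 0, 0, 0, 0], [0, 0, 0.5, 0, 0, 0, 0], [0, 0, 0, 0, 0, 0, 0]]]'

```text
clock: 44.35
ee_pos: [0.5454, 0.0422, 0.118]
tool_rot: [3.141, -0.071, 0.0]
contact_force: [0.3, 0.1, -2.5]
width: 0.012
```

Request:
servo_tool --targets '[[[0, 0, 0.5, 0, 0, 0, 0], [0, 0, 0.3, 0, 0, 0, 0], [0, 0, 0, 0, 0, 0, 0]]]'

```text
clock: 44.65
ee_pos: [0.5458, 0.0422, 0.1176]
tool_rot: [3.141, -0.071, 0.002]
contact_force: [1.7, 0.9, 2.2]
width: 0.0118
```

Request:
servo_tool --targets '[[[0, 0, 0.5, 0, 0, 0, 0], [0, 0, 0, 0, 0, 0, 0]]]'

```text
clock: 44.85
ee_pos: [0.5462, 0.0421, 0.1173]
tool_rot: [3.141, -0.071, 0.004]
contact_force: [3.9, 1.1, 5.7]
width: 0.0122
```

Request:
servo_tool --targets '[[[0, 0, 0, 0, 0, 0, 0.35], [0, 0, 0, 0, 0, 0, 0.35], [0, 0, 0, 0, 0, 0, 0.35], [0, 0, -40, 0, 0, 0, 0.35], [0, 0, -45, 0, 0, 0, 0.35]]]' --squeeze 20

```text
clock: 45.35
ee_pos: [0.5444, 0.0422, 0.2013]
tool_rot: [-3.14, 0.071, 0.008]
contact_force: [0.9, -0.4, -0.2]
width: 0.0309
```

Request:
servo_tool --targets '[[[-45, 0, -20, 0, 0, 0, 0.45], [-45, 0, -20, 0, 0, 0, 0.45], [-45, 0, 0, 0, 0, 0, 0.45], [-35, 0, 0, 0, 0, 0, 0.45], [0, 0, 0, 0, 0, 0, 0.45]]]'

```text
clock: 45.85
ee_pos: [0.3718, 0.0505, 0.2417]
tool_rot: [-3.141, 0.071, 0.002]
contact_force: [-0.3, 0.2, 0.0]
width: 0.0396
```

```bash
python3 -c "
from plan import *
st()
t=cam('top');s=cam('side')
crop(s,245,155,335,250,6,'pics/s11.png')
crop(t,270,80,400,180,6,'pics/t11.png')
crop(s,205,155,275,260,5,'pics/s11b.png')
"
```

```text
t45.85 p [371.8  50.5 241.7] rv [-3.141e+00  7.100e-02  2.000e-03] F [-0.3  0.2  0. ] w 39.6 q [-0.18  0.09  1.77 -0.    1.29  1.43]
```

View pics/s11.png

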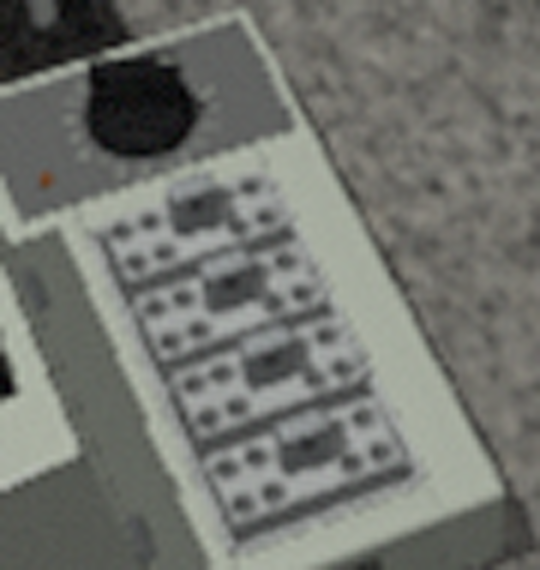

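View pics/t11.png

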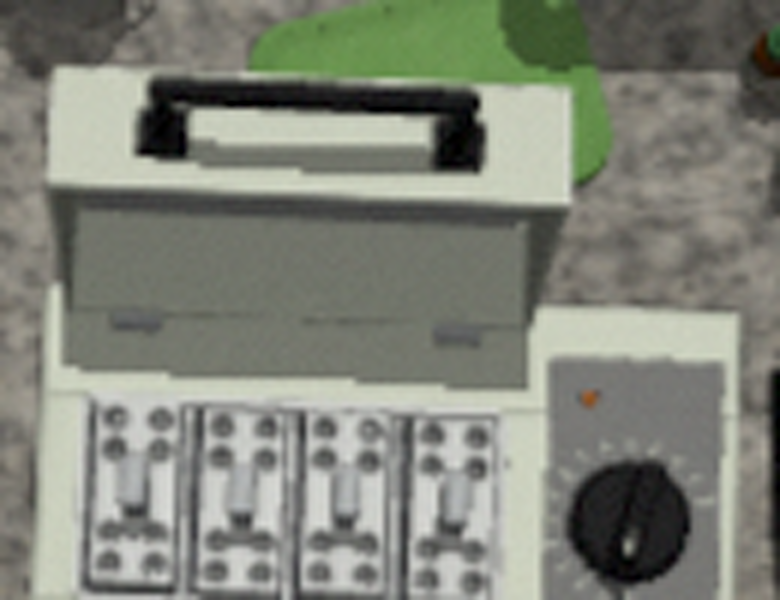

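View pics/s11b.png

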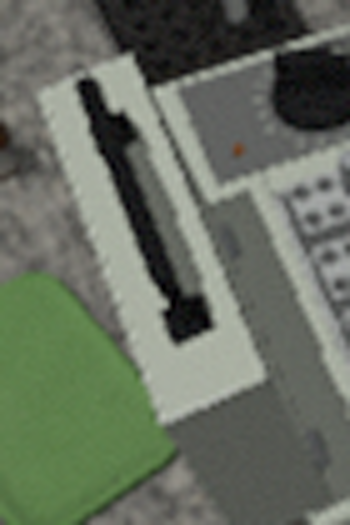

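```bash
python3 -c "
from plan import *
t=cam('top');s=cam('side')
crop(s,205,160,255,230,10,'pics/s12.png')
crop(t,275,85,370,120,8,'pics/t12.png')
"
```

```text
(no output)
```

View pics/s12.png

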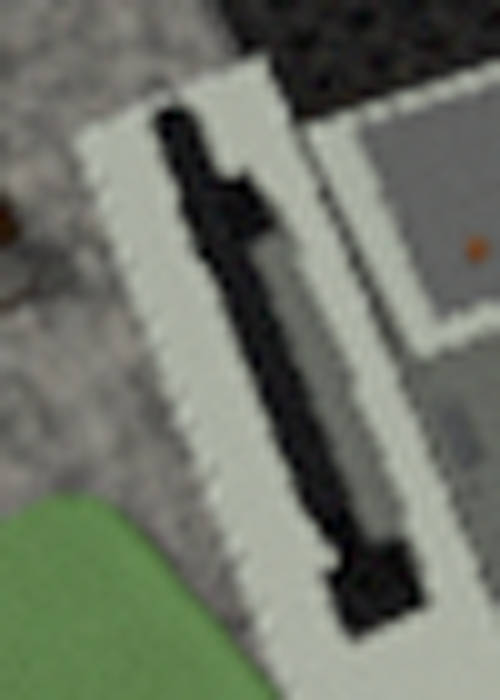

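View pics/t12.png

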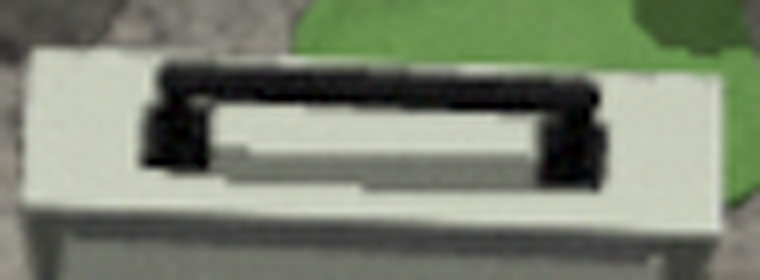

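```bash
cat >> plan.py <<'E'
RH=np.hypot(192,26);AH=np.arctan2(26,192)
E
python3 - <<'E'
from plan import *
t=cam("top");s=cam("side")
ut=(275+(380-3.5)/8,85+(89-3.5)/8); us=(205+(262-4.5)/10,160+(350-4.5)/10)
X,e=tri([t,s],[ut,us]);print("tri",X*1000,e)
def loc(X): 
    d=np.array(X)[:2]*1000-BC; c,s_=np.cos(BY),np.sin(BY); return np.array([c*d[0]+s_*d[1],-s_*d[0]+c*d[1]])
print("loc",loc(X))
for z in(.255,.261): print(z,loc(onplane(t,ut,z)),loc(onplane(s,us,z)))
# ends
for a in((165,80),(595,98)): print(loc(onplane(t,(275+(a[0]-3.5)/8,85+(a[1]-3.5)/8),.261)))
for a in((172,112),(352,590)): print(loc(onplane(s,(205+(a[0]-4.5)/10,160+(a[1]-4.5)/10),.261)))
# hinge on the deck: lid lower edge pts in t11 (62,368),(527,388)
for a in((62,368),(527,388)): print("lid bottom",loc(onplane(t,(270+(a[0]-2.5)/6,80+(a[1]-2.5)/6),.074)))
E
```

```text
tri [680.3138293  -36.10469302 245.33536266] [array([-0.50524425,  0.98069132]), array([-1.09793658, -0.21849098])]
loc [138.40237755   1.24705913]
0.255 [137.81940252   0.27580797] [136.60363673  10.40523569]
0.261 [135.88237873   0.38045778] [136.88749946  15.02809678]
[135.62919447  65.70660681]
[136.13570645 -64.98270559]
[136.12203309 -64.74222361]
[137.75294843  88.67449359]
lid bottom [ 60.24930813 110.02358951]
lid bottom [  60.73031386 -108.09984965]
```

Run:
```python
from plan import *
t=cam("top");s=cam("side")
print(tri([t,s],[(320,38),(163,246)]))
print(tri([t,s],[(278,55),(195,280)]))
plan([(420,20,310,None,.4),(677.9,-37.2,308,-2.6,.4)],step=35,rot=8)
```

```text
(array([ 0.87639648, -0.0356179 ,  0.14416394]), [array([-0.02099362,  0.0527334 ]), array([-0.06157186, -0.00920085])])
(array([0.83351326, 0.08000196, 0.12801342]), [array([-0.24981474,  0.55797928]), array([-0.68869012, -0.09590994])])
from [376.2  49.7 241.4] jaw -92.6 tilt 0.04
[[[15, 9, -23, 0, 0, 0, 0.4], [15, 9, -23, 0, 0, 0, 0.4], [15.1, 9.7, -22.7, 0, 0, 0, 0.4], [22, 4, 0, 0, 0, -7, 0.4], [21, 6, 0, 0, 0, -8, 0.4]]]
[[[20, 9, 0, 0, 0, -7, 0.4], [19, 12, 0, 0, 0, -8, 0.4], [17, 14, 0, 0, 0, -7, 0.4], [15, 16, 0, 0, 0, -8, 0.4], [13, 18, 0, 0, 0, -7, 0.4]]]
[[[10, 19, 0, 0, 0, -8, 0.4], [7, 21, 0, 0, 0, -7, 0.4], [5, 21, 1, 0, 0, -8, 0.4], [2, 22, 0, 0, 0, -7, 0.4], [-1, 22.1, 0.9, 0, 0, -8, 0.4]]]
```

Nothing tall behind. Move over the handle.

Request:
servo_tool --targets '[[[15, 9, -23, 0, 0, 0, 0.4], [15, 9, -23, 0, 0, 0, 0.4], [15, 9.7, -22.7, 0, 0, 0, 0.4], [22, 4, 0, 0, 0, -7, 0.4], [21, 6, 0, 0, 0, -8, 0.4]]]'

```text
clock: 46.75
ee_pos: [0.4637, 0.0103, 0.3107]
tool_rot: [3.122, 0.347, 0.002]
contact_force: [0.5, 0.5, 0.0]
width: 0.0353
```

Request:
servo_tool --targets '[[[20, 9, 0, 0, 0, -7, 0.4], [19, 12, 0, 0, 0, -8, 0.4], [17, 14, 0, 0, 0, -7, 0.4], [15, 16, 0, 0, 0, -8, 0.4], [13, 18, 0, 0, 0, -7, 0.4]]]'

```text
clock: 47.25
ee_pos: [0.5717, -0.0128, 0.3098]
tool_rot: [-2.85, -1.321, 0.001]
contact_force: [0.3, -0.1, 0.0]
width: 0.0353
```

Request:
servo_tool --targets '[[[10, 19, 0, 0, 0, -8, 0.4], [7, 21, 0, 0, 0, -7, 0.4], [5, 21, 1, 0, 0, -8, 0.4], [2, 22, 0, 0, 0, -7, 0.4], [-1, 22.1, 0.9, 0, 0, -8, 0.4]]]'

```text
clock: 47.75
ee_pos: [0.6783, -0.0373, 0.3077]
tool_rot: [-2.265, -2.176, 0.001]
contact_force: [1.2, 0.2, -0.2]
width: 0.0355
```

Request:
servo_tool --targets '[[[0, 0, 0, 0, 0, 0, 0.4], [0, 0, 0, 0, 0, 0, 0.4]]]'

```text
clock: 47.95
ee_pos: [0.6772, -0.037, 0.3075]
tool_rot: [-2.273, -2.167, 0.001]
contact_force: [0.2, -0.0, -0.0]
width: 0.0349
```

```bash
python3 -c "
from plan import *
st()
t=cam('top');s=cam('side')
crop(s,195,120,295,230,6,'pics/s13.png')
"
```

```text
t47.95 p [677.2 -37.  307.5] rv [-2.273e+00 -2.167e+00  1.000e-03] F [ 0.2 -0.  -0. ] w 34.9 q [-0.23  0.6   0.79  0.    1.75 -0.18]
```

View pics/s13.png

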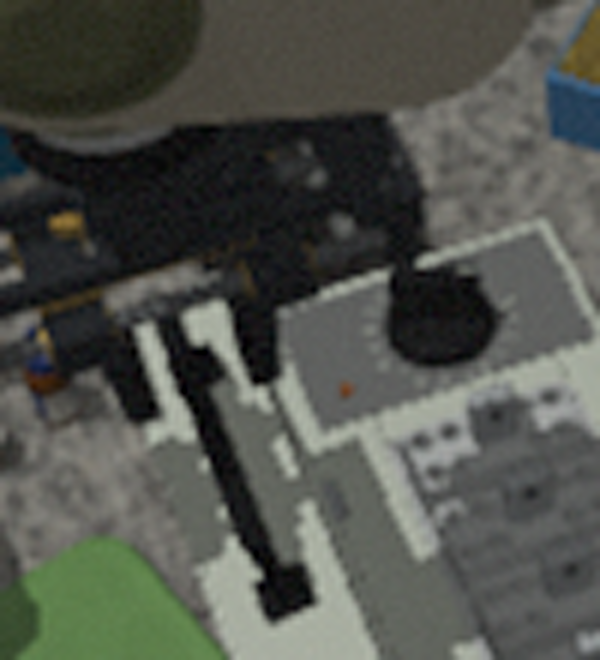

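Request:
servo_tool --targets '[[[0, 0, 15, 0, 0, 0, 0.4], [0, 0, 15, 0, 0, 0, 0.4], [0, 0, 8, 0, 0, 0, 0.4], [0, 0, 2, 0, 0, 0, 0.4], [0, 0, 0, 0, 0, 0, 0.4]]]' --squeeze 30

```text
clock: 48.55
ee_pos: [0.677, -0.037, 0.269]
tool_rot: [2.271, 2.17, 0.0]
contact_force: [-0.4, 0.8, 0.4]
width: 0.0352
```

Request:
servo_tool --targets '[[[0, 0, 0, 0, 0, 0, 0], [0, 0, 0, 0, 0, 0, 0], [0, 0, 0, 0, 0, 0, 0], [0, 0, 0, 0, 0, 0, 0], [0, 0, 0, 0, 0, 0, 0]]]'

```text
clock: 49.05
ee_pos: [0.6775, -0.0371, 0.2689]
tool_rot: [2.27, 2.17, 0.002]
contact_force: [3.6, -0.5, 1.4]
width: 0.0105
```

```bash
cat > lid.py <<'E'
from plan import *
s=st(); p=s["ee_pos"]*1000
def P(th,off=6,HX=85.5,y=-6.2+6.2): 
    lx=HX-RH*np.cos(th+AH); return np.array([*(BC+lx*np.array([np.cos(BY),np.sin(BY)])),74+RH*np.sin(th+AH)+off])
for th in (1.7,1.6): print(th,P(th).round(1))
E
python3 lid.py
```

```text
t49.05 p [677.5 -37.1 268.9] rv [2.27e+00 2.17e+00 2.00e-03] F [ 3.6 -0.5  1.4] w 10.5 q [-0.23  0.62  0.88  0.    1.65 -0.18]
1.7 [677.9 -37.2 267. ]
1.6 [659.  -36.4 271.2]
```

Run:
```python
import numpy as np
RH=np.hypot(192,26);AH=np.arctan2(26,192)
ths=np.r_[np.linspace(1.7,.35,23),np.linspace(.35,0,13)[1:]]
q=lambda th:np.array([-RH*np.cos(th+AH),-RH*np.sin(th+AH)])
acc=q(1.7)
rows=[]
for th in ths[1:]:
    d=np.round(q(th)-acc,1);acc=acc+d;rows.append(d)
for i in range(0,len(rows),5): print([round(x,2) for x in ths[1+i:6+i]],[[0,float(a),float(b),0,0,0,0] for a,b in rows[i:i+5]])
```

```text
[np.float64(1.64), np.float64(1.58), np.float64(1.52), np.float64(1.45), np.float64(1.39)] [[0, -11.6, -2.7, 0, 0, 0, 0], [0, -11.7, -2.1, 0, 0, 0, 0], [0, -11.8, -1.3, 0, 0, 0, 0], [0, -11.9, -0.6, 0, 0, 0, 0], [0, -11.9, 0.2, 0, 0, 0, 0]]
[np.float64(1.33), np.float64(1.27), np.float64(1.21), np.float64(1.15), np.float64(1.09)] [[0, -11.8, 0.9, 0, 0, 0, 0], [0, -11.8, 1.6, 0, 0, 0, 0], [0, -11.6, 2.3, 0, 0, 0, 0], [0, -11.5, 3.0, 0, 0, 0, 0], [0, -11.3, 3.7, 0, 0, 0, 0]]
[np.float64(1.02), np.float64(0.96), np.float64(0.9), np.float64(0.84), np.float64(0.78)] [[0, -11.1, 4.4, 0, 0, 0, 0], [0, -10.7, 5.1, 0, 0, 0, 0], [0, -10.4, 5.8, 0, 0, 0, 0], [0, -10.1, 6.3, 0, 0, 0, 0], [0, -9.6, 7.0, 0, 0, 0, 0]]
[np.float64(0.72), np.float64(0.66), np.float64(0.6), np.float64(0.53), np.float64(0.47)] [[0, -9.2, 7.5, 0, 0, 0, 0], [0, -8.7, 8.1, 0, 0, 0, 0], [0, -8.2, 8.6, 0, 0, 0, 0], [0, -7.6, 9.1, 0, 0, 0, 0], [0, -7.1, 9.6, 0, 0, 0, 0]]
[np.float64(0.41), np.float64(0.35), np.float64(0.32), np.float64(0.29), np.float64(0.26)] [[0, -6.5, 9.9, 0, 0, 0, 0], [0, -5.9, 10.4, 0, 0, 0, 0], [0, -2.5, 5.0, 0, 0, 0, 0], [0, -2.4, 5.1, 0, 0, 0, 0], [0, -2.3, 5.2, 0, 0, 0, 0]]
[np.float64(0.23), np.float64(0.2), np.float64(0.18), np.float64(0.15), np.float64(0.12)] [[0, -2.1, 5.3, 0, 0, 0, 0], [0, -2.0, 5.3, 0, 0, 0, 0], [0, -1.8, 5.3, 0, 0, 0, 0], [0, -1.6, 5.4, 0, 0, 0, 0], [0, -1.5, 5.5, 0, 0, 0, 0]]
[np.float64(0.09), np.float64(0.06), np.float64(0.03), np.float64(0.0)] [[0, -1.3, 5.5, 0, 0, 0, 0], [0, -1.2, 5.5, 0, 0, 0, 0], [0, -1.0, 5.6, 0, 0, 0, 0], [0, -0.8, 5.5, 0, 0, 0, 0]]
```

Request:
servo_tool --targets '[[[0, -11.6, -2.7, 0, 0, 0, 0], [0, -11.7, -2.1, 0, 0, 0, 0], [0, 0, 0, 0, 0, 0, 0]]]'

```text
clock: 49.35
ee_pos: [0.6532, -0.0361, 0.2734]
tool_rot: [-2.271, -2.17, 0.0]
contact_force: [2.9, -1.0, -1.8]
width: 0.0101
```

Request:
servo_tool --targets '[[[0, -11.8, -1.3, 0, 0, 0, 0], [0, -11.9, -0.6, 0, 0, 0, 0], [0, -11.9, 0.2, 0, 0, 0, 0]]]'

```text
clock: 49.65
ee_pos: [0.6184, -0.0345, 0.2745]
tool_rot: [-2.271, -2.171, -0.0]
contact_force: [2.7, -0.4, -7.2]
width: 0.0097
```

```bash
python3 -c "
from plan import *
st()
s=cam('side')
crop(s,195,120,335,250,5,'pics/s14.png')
"
```

```text
t49.65 p [618.4 -34.5 274.5] rv [-2.271 -2.171 -0.   ] F [ 2.7 -0.4 -7.2] w 9.7 q [-0.25  0.5   1.07  0.    1.57 -0.2 ]
```

View pics/s14.png

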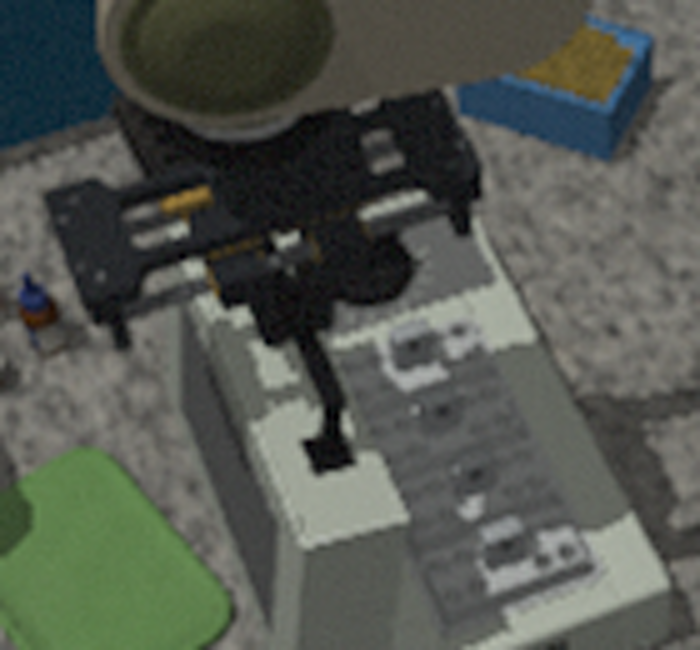

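Run:
```python
from plan import *
s=cam("side")
c,sn=np.cos(BY),np.sin(BY)
p=np.array([618.4,-34.5])
for z in(247,258,268):
    for v in(10,25,40,55,65):
        w=np.array([*(p+v*np.array([-sn,c])),z])/1000; u=proj(s,w)[0]; print(z,v,((u-[195,120])*5+2).round(0))
for v in (-9,9):
  w=np.array([*(p+v*np.array([-sn,c])),249.5])/1000; print("tip",((proj(s,w)[0]-[195,120])*5+2).round(0))
crop(s,230,165,275,220,14,"pics/s15.png")
```

```text
247 10 [301. 344.]
247 25 [311. 366.]
247 40 [321. 389.]
247 55 [332. 413.]
247 65 [339. 428.]
258 10 [299. 330.]
258 25 [309. 353.]
258 40 [319. 376.]
258 55 [329. 399.]
258 65 [336. 415.]
268 10 [296. 318.]
268 25 [306. 340.]
268 40 [316. 364.]
268 55 [327. 387.]
268 65 [334. 403.]
tip [288. 313.]
tip [300. 339.]
```

View pics/s15.png

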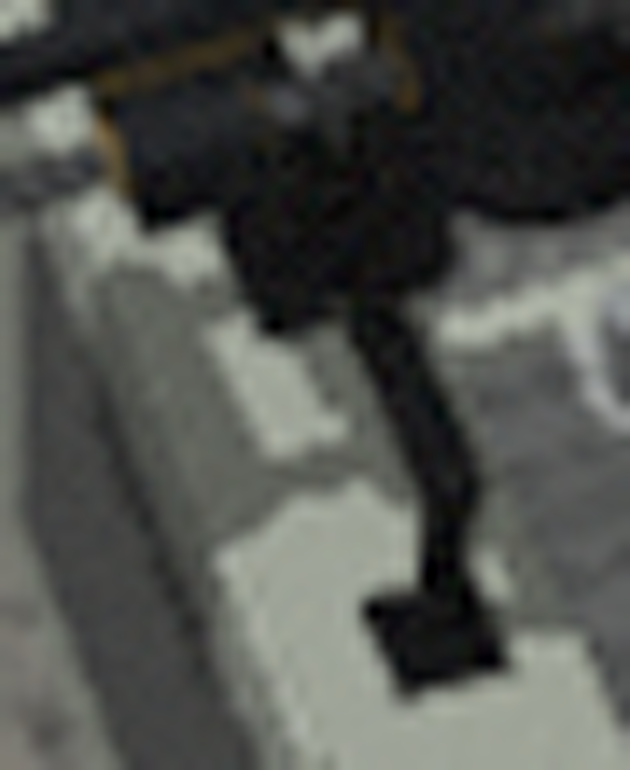

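Request:
servo_tool --targets '[[[0, -11.8, 1.4, 0, 0, 0, 0], [0, -11.8, 2.1, 0, 0, 0, 0], [0, -11.6, 2.3, 0, 0, 0, 0]]]'

```text
clock: 50.05
ee_pos: [0.5838, -0.033, 0.269]
tool_rot: [2.271, 2.17, 0.001]
contact_force: [2.3, -1.4, -4.9]
width: 0.0107
```

Request:
servo_tool --targets '[[[0, -11.5, 3, 0, 0, 0, 0], [0, -11.3, 3.7, 0, 0, 0, 0]]]'

```text
clock: 50.25
ee_pos: [0.561, -0.032, 0.2615]
tool_rot: [-2.271, -2.17, -0.0]
contact_force: [6.5, -1.3, -10.0]
width: 0.0105
```

Request:
servo_tool --targets '[[[0, -11.1, 4.4, 0, 0, 0, 0], [0, -10.7, 5.1, 0, 0, 0, 0]]]'

```text
clock: 50.45
ee_pos: [0.5393, -0.031, 0.252]
tool_rot: [2.271, 2.171, 0.001]
contact_force: [6.7, -0.9, -9.4]
width: 0.0099
```

Request:
servo_tool --targets '[[[0, -10.4, 5.8, 0, 0, 0, 0], [0, -10.1, 6.3, 0, 0, 0, 0], [0, -9.6, 7.2, 0, 0, 0, 0]]]'

```text
clock: 50.75
ee_pos: [0.5096, -0.0296, 0.233]
tool_rot: [2.271, 2.17, 0.002]
contact_force: [8.6, 0.0, -9.8]
width: 0.0104
```

Request:
servo_tool --targets '[[[0, -9.2, 7.7, 0, 0, 0, 0], [0, -8.7, 8.3, 0, 0, 0, 0]]]'

```text
clock: 50.95
ee_pos: [0.4919, -0.0288, 0.2171]
tool_rot: [2.27, 2.17, 0.003]
contact_force: [9.0, 0.1, -9.4]
width: 0.0103
```

```bash
python3 -c "
from plan import *
st()
s=cam('side')
crop(s,195,120,335,250,5,'pics/s16.png')
"
```

```text
t50.95 p [491.9 -28.8 217.1] rv [2.27  2.17  0.003] F [ 9.   0.1 -9.4] w 10.3 q [-0.3   0.32  1.53  0.    1.28 -0.25]
```

View pics/s16.png

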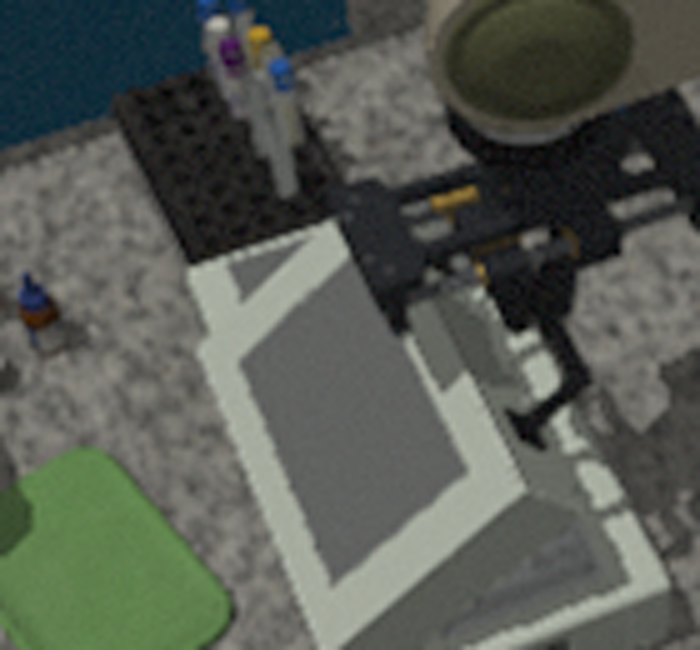

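Request:
servo_tool --targets '[[[0, -8, 8.6, 0, 0, 0, 0], [0, -7.4, 9.1, 0, 0, 0, 0], [0, -6.9, 9.6, 0, 0, 0, 0]]]'

```text
clock: 51.3
ee_pos: [0.4698, -0.0278, 0.1902]
tool_rot: [2.27, 2.169, 0.003]
contact_force: [7.5, 0.5, -5.7]
width: 0.0103
```

Request:
servo_tool --targets '[[[0, -6.3, 9.9, 0, 0, 0, 0], [0, -3, 5.4, 0, 0, 0, 0], [0, -2.7, 5, 0, 0, 0, 0], [0, -2.3, 5, 0, 0, 0, 0]]]'

```text
clock: 51.7
ee_pos: [0.4552, -0.0271, 0.165]
tool_rot: [2.27, 2.17, 0.002]
contact_force: [4.6, 1.4, -4.9]
width: 0.0098
```

Request:
servo_tool --targets '[[[0, -2.3, 5.1, 0, 0, 0, 0], [0, -2.2, 5.2, 0, 0, 0, 0], [0, -2, 5.3, 0, 0, 0, 0], [0, -1.9, 5.3, 0, 0, 0, 0]]]'

```text
clock: 52.1
ee_pos: [0.4464, -0.0268, 0.144]
tool_rot: [2.27, 2.17, 0.002]
contact_force: [5.4, 0.9, -4.1]
width: 0.0097
```

Request:
servo_tool --targets '[[[0, -1.6, 4.5, 0, 0, 0, 0], [0, -1.4, 4.5, 0, 0, 0, 0], [0, -1.3, 4.5, 0, 0, 0, 0], [0, -1.2, 4.5, 0, 0, 0, 0]]]'

```text
clock: 52.5
ee_pos: [0.4409, -0.0265, 0.1261]
tool_rot: [2.27, 2.17, 0.001]
contact_force: [4.2, 1.6, -3.5]
width: 0.0093
```

Request:
servo_tool --targets '[[[0, -0.9, 4, 0, 0, 0, 0], [0, -0.8, 3.5, 0, 0, 0, 0], [0, -0.6, 3, 0, 0, 0, 0], [0, 0, 0, 0, 0, 0, 0]]]'

```text
clock: 52.9
ee_pos: [0.4385, -0.0264, 0.1154]
tool_rot: [2.271, 2.17, 0.001]
contact_force: [4.7, 1.1, -3.8]
width: 0.009
```

Request:
servo_tool --targets '[[[0, -0.3, 2, 0, 0, 0, 0], [0, -0.3, 2, 0, 0, 0, 0], [0, 0, 0, 0, 0, 0, 0]]]'

```text
clock: 53.2
ee_pos: [0.4377, -0.0264, 0.1115]
tool_rot: [2.271, 2.17, 0.001]
contact_force: [5.5, 0.0, -5.1]
width: 0.0095
```

Request:
servo_tool --targets '[[[0, -0.2, 1.5, 0, 0, 0, 0], [0, -0.1, 1, 0, 0, 0, 0], [0, 0, 0, 0, 0, 0, 0]]]'

```text
clock: 53.5
ee_pos: [0.4373, -0.0264, 0.109]
tool_rot: [2.271, 2.17, 0.001]
contact_force: [5.3, 0.3, -4.3]
width: 0.0093
```

Request:
servo_tool --targets '[[[0, -0.1, 1, 0, 0, 0, 0], [0, 0, 0, 0, 0, 0, 0]]]'

```text
clock: 53.7
ee_pos: [0.4372, -0.0263, 0.108]
tool_rot: [2.271, 2.17, 0.0]
contact_force: [5.2, 0.8, -3.8]
width: 0.0091
```

Request:
servo_tool --targets '[[[0, -0.1, 1, 0, 0, 0, 0], [0, 0, 0, 0, 0, 0, 0]]]'

```text
clock: 53.9
ee_pos: [0.437, -0.0264, 0.107]
tool_rot: [2.271, 2.17, 0.0]
contact_force: [6.2, 0.3, -4.1]
width: 0.0094
```

```bash
python3 -c "
from plan import *
st()
s=cam('side')
crop(s,195,120,335,250,5,'pics/s17.png')
"
```

```text
t53.90 p [437.  -26.4 107. ] rv [2.271 2.17  0.   ] F [ 6.2  0.3 -4.1] w 9.4 q [-0.33  0.39  1.83 -0.    0.92 -0.29]
```

View pics/s17.png

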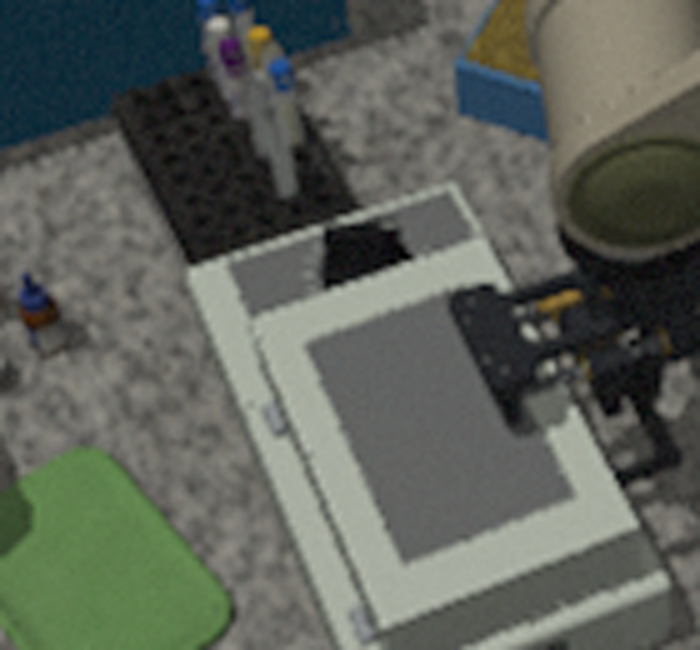

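Request:
servo_tool --targets '[[[0, 0, 1, 0, 0, 0, 0], [0, 0, 0, 0, 0, 0, 0]]]'

```text
clock: 54.15
ee_pos: [0.4369, -0.0263, 0.106]
tool_rot: [2.271, 2.171, -0.0]
contact_force: [4.9, -0.5, -3.2]
width: 0.0092
```

Request:
servo_tool --targets '[[[0, 0, 1, 0, 0, 0, 0], [0, 0, 0, 0, 0, 0, 0]]]'

```text
clock: 54.35
ee_pos: [0.4367, -0.0263, 0.105]
tool_rot: [-2.271, -2.171, 0.0]
contact_force: [2.8, -1.4, -3.3]
width: 0.0091
```

Request:
servo_tool --targets '[[[0, 0, 1, 0, 0, 0, 0], [0, 0, 0, 0, 0, 0, 0]]]'

```text
clock: 54.55
ee_pos: [0.4366, -0.0263, 0.104]
tool_rot: [-2.271, -2.171, 0.001]
contact_force: [2.4, -1.7, -3.2]
width: 0.0092
```

Request:
servo_tool --targets '[[[0, 0, 1, 0, 0, 0, 0], [0, 0, 0, 0, 0, 0, 0]]]'

```text
clock: 54.75
ee_pos: [0.4365, -0.0263, 0.103]
tool_rot: [-2.271, -2.17, 0.001]
contact_force: [1.3, -3.3, -3.9]
width: 0.0094
```

Request:
servo_tool --targets '[[[0, 0, 1, 0, 0, 0, 0], [0, 0, 0, 0, 0, 0, 0]]]'

```text
clock: 54.95
ee_pos: [0.4363, -0.0262, 0.102]
tool_rot: [-2.27, -2.17, 0.001]
contact_force: [-0.7, -4.5, -2.3]
width: 0.0089
```

Request:
servo_tool --targets '[[[0, 0, 1, 0, 0, 0, 0], [0, 0, 0, 0, 0, 0, 0]]]'

```text
clock: 55.15
ee_pos: [0.4363, -0.0262, 0.1015]
tool_rot: [-2.27, -2.171, 0.001]
contact_force: [-3.3, -4.2, 6.0]
width: 0.0088
```

```bash
python3 -c "
from plan import *
st()
s=cam('side')
crop(s,220,160,335,260,6,'pics/s18.png')
"
```

```text
t55.15 p [436.3 -26.2 101.5] rv [-2.270e+00 -2.171e+00  1.000e-03] F [-3.3 -4.2  6. ] w 8.8 q [-0.33  0.4   1.84 -0.    0.9  -0.29]
```

View pics/s18.png

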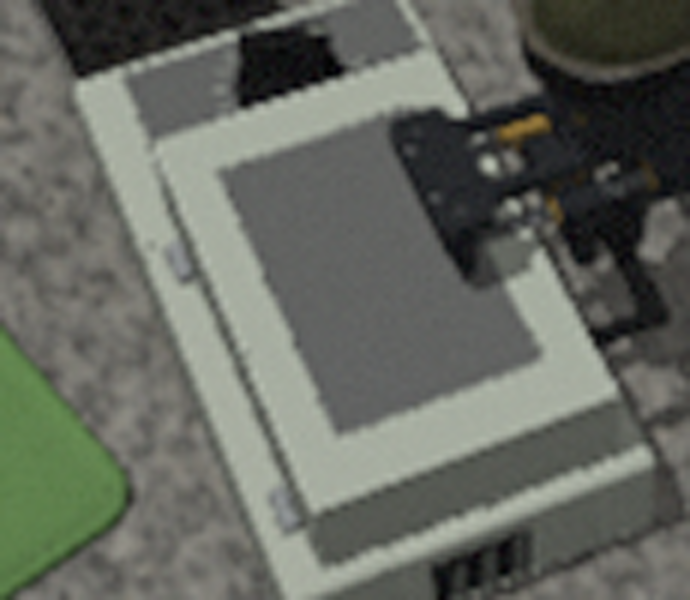

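Request:
servo_tool --targets '[[[0, 0, 0, 0, 0, 0, 0.15], [0, 0, 0, 0, 0, 0, 0.15], [0, 0, 0, 0, 0, 0, 0.25], [0, 0, 0, 0, 0, 0, 0.25], [0, 0, 0, 0, 0, 0, 0.25]]]'

```text
clock: 55.7
ee_pos: [0.4367, -0.0261, 0.1011]
tool_rot: [-2.271, -2.171, -0.0]
contact_force: [0.2, -0.0, -0.2]
width: 0.0216
```

Request:
servo_tool --targets '[[[0, 0, -15, 0, 0, 0, 0.25], [0, 0, -30, 0, 0, 0, 0.25], [0, 0, -40, 0, 0, 0, 0.25], [0, -30, -30, 0, 0, 0, 0.25], [0, -30, 0, 0, 0, 0, 0.4]]]'

```text
clock: 56.2
ee_pos: [0.3774, -0.0238, 0.219]
tool_rot: [2.266, 2.167, 0.004]
contact_force: [-0.2, -0.6, -0.5]
width: 0.0282
```

```bash
python3 -c "
from plan import *
st()
t=cam('top');s=cam('side')
crop(s,220,150,335,260,6,'pics/s19.png')
crop(t,270,110,400,210,6,'pics/t19.png')
"
```

```text
t56.20 p [377.4 -23.8 219. ] rv [2.266 2.167 0.004] F [-0.2 -0.6 -0.5] w 28.2 q [-0.38  0.12  1.81  0.    1.21 -0.33]
```

View pics/s19.png

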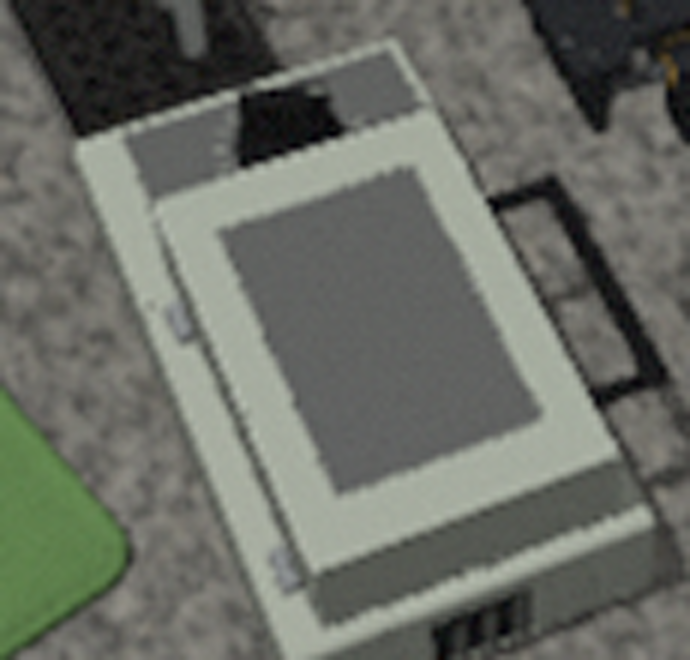

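View pics/t19.png

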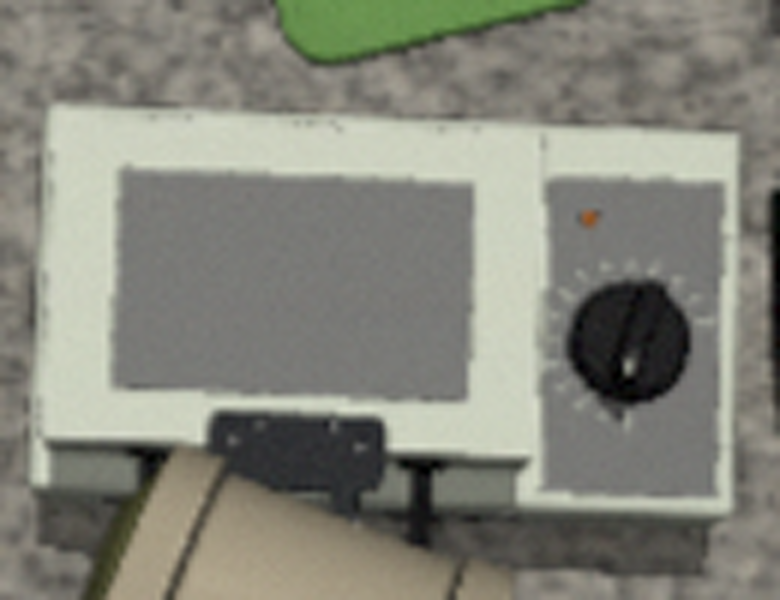

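```bash
python3 -c "
from plan import *
import cv2
t=cam('top');s=cam('side')
def c2(d,l,tt,r,b,k,n):
    im=d['image'][tt:b,l:r,::-1].astype(float); im=np.clip((im/255)**.5*255,0,255).astype(np.uint8); cv2.imwrite(n,cv2.resize(im,None,fx=k,fy=k,interpolation=cv2.INTER_CUBIC))
c2(t,355,150,395,190,14,'pics/t20.png'); c2(s,240,155,285,190,14,'pics/s20.png')
"
```

```text
(no output)
```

View pics/t20.png

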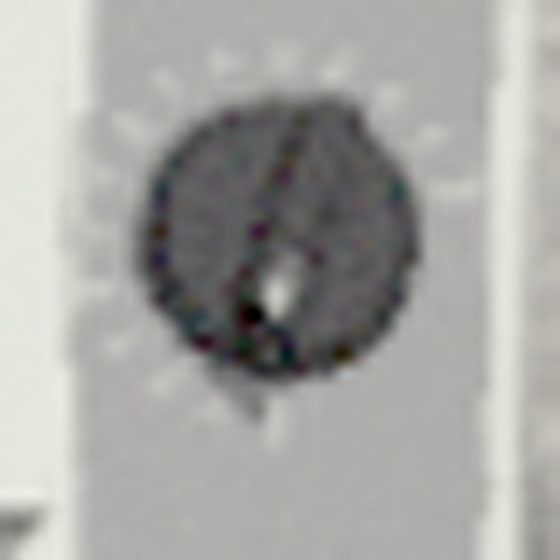

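View pics/s20.png

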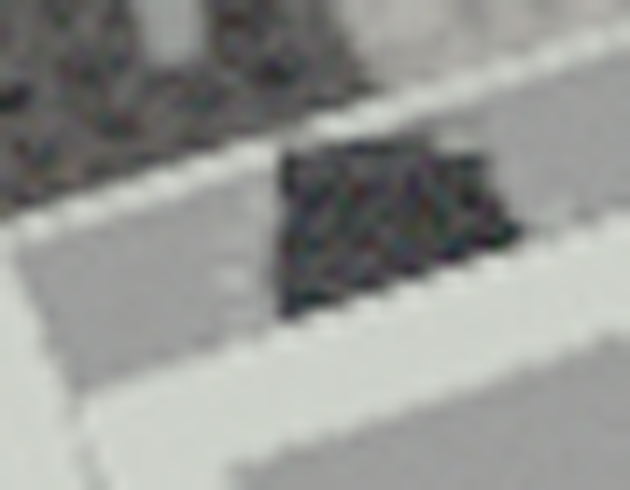

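Run:
```python
from plan import *
t=cam("top")
f=lambda a:(355+(a[0]-6.5)/14,150+(a[1]-6.5)/14)
def loc(X): 
    d=np.array(X)[:2]*1000-BC; c,s_=np.cos(BY),np.sin(BY); return np.array([c*d[0]+s_*d[1],-s_*d[0]+c*d[1]])
X=onplane(t,f((279,239)),.087);print("axis",X*1000,loc(X))
for a,b in(((303,105),(245,310)),((303,105),(262,240)),((362,118),(292,362))):
    P,Q=onplane(t,f(a),.118)*1000,onplane(t,f(b),.118)*1000
    d=P-Q;print(P.round(1),Q.round(1),"ang",np.degrees(np.arctan2(d[1],d[0])), "dist of axis", (d[0]*(X[1]*1000-Q[1])-d[1]*(X[0]*1000-Q[0]))/np.hypot(d[0],d[1]))
```

```text
axis [ 531.95478803 -186.91886839   87.        ] [  -2.88046879 -156.21556485]
[ 553.1 -187.5  118. ] [ 513.  -175.6  118. ] ang -16.45130020530808 dist of axis -5.465092670775848
[ 553.1 -187.5  118. ] [ 526.7 -179.1  118. ] ang -17.527184678581293 dist of axis -5.848085753485826
[ 550.6 -198.9  118. ] [ 502.9 -184.6  118. ] ang -16.709042569579786 dist of axis 6.0916270931964585
```

Run:
```python
from plan import *
t=cam("top");s=cam("side")
for a,b in(((449,169),(247,127.6)),((456,161),(241,130)),((465,165),(251,134))): print(tri([t,s],[a,b]))
crop(t,390,130,480,190,8,"pics/t21.png")
plan([(480,-150,200,None,.45),(532,-187.3,180,73.3,.45),(532,-187.3,115,None,.45)],step=40,rot=8)
```

```text
(array([ 0.52433374, -0.39275211,  0.08999141]), [array([-0.07068468,  0.11981385]), array([-0.11252046, -0.02598685])])
(array([ 0.54579386, -0.41681581,  0.06883334]), [array([-1.05630711,  1.75738267]), array([-1.64950467, -0.40762387])])
(array([ 0.52535689, -0.44525097,  0.02328979]), [array([-5.00495359,  7.35017464]), array([-6.9422977 , -2.04131412])])
from [377.5 -23.7 215.8] jaw -2.6 tilt 0.03
[[[-24, 22, 3, 0, 0, 0, 0.45], [-24, 22, 3, 0, 0, 0, 0.45], [-25, 21, 3, 0, 0, 0, 0.45], [-24, 22, 3, 0, 0, 0, 0.45], [-24.6, 21.1, 3.8, 0, 0, 0, 0.45]]]
[[[-3, 5, 2, 0, 0, -8, 0.45], [-4, 5, 2, 0, 0, -8, 0.45], [-5, 4, 2, 0, 0, -7, 0.45], [-5, 4, 2, 0, 0, -8, 0.45], [-6, 3, 2, 0, 0, -7, 0.45]]]
[[[-6, 2, 2, 0, 0, -8, 0.45], [-6, 1, 2, 0, 0, -7, 0.45], [-7, 0, 2, 0, 0, -8, 0.45], [-6, -1, 2, 0, 0, -7, 0.45], [-6.8, -0.9, 1.9, 0, 0, -7.9, 0.45]]]
[[[0, 0, 33, 0, 0, 0, 0.45], [0, 0, 32, 0, 0, 0, 0.45]]]
```

View pics/t21.png

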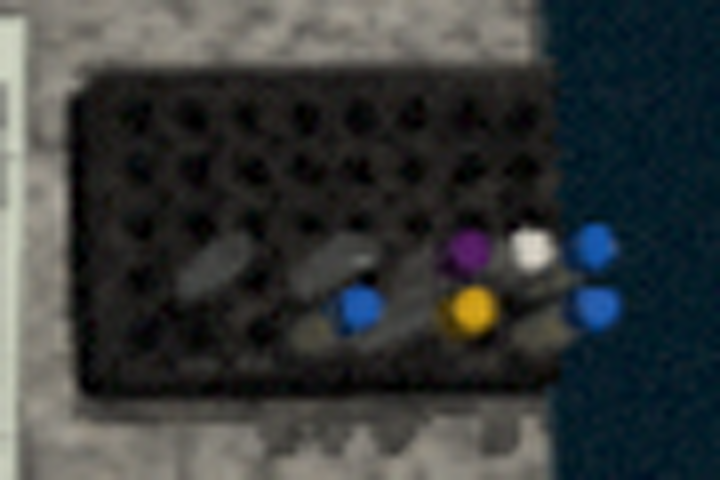

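Request:
servo_tool --targets '[[[-24, 22, 3, 0, 0, 0, 0.45], [-24, 22, 3, 0, 0, 0, 0.45], [-25, 21, 3, 0, 0, 0, 0.45], [-24, 22, 3, 0, 0, 0, 0.45], [-24.6, 21.1, 3.8, 0, 0, 0, 0.45]]]' --squeeze 45

```text
clock: 57.05
ee_pos: [0.4807, -0.1511, 0.1995]
tool_rot: [-2.27, -2.17, 0.0]
contact_force: [-0.3, 0.7, -0.6]
width: 0.0395
```

Request:
servo_tool --targets '[[[-3, 5, 2, 0, 0, -8, 0.45], [-4, 5, 2, 0, 0, -8, 0.45], [-5, 4, 2, 0, 0, -7, 0.45], [-5, 4, 2, 0, 0, -8, 0.45], [-6, 3, 2, 0, 0, -7, 0.45]]]'

```text
clock: 57.55
ee_pos: [0.5064, -0.1679, 0.1894]
tool_rot: [-1.432, -2.795, -0.0]
contact_force: [0.5, -0.7, 0.6]
width: 0.0395
```

Request:
servo_tool --targets '[[[-6, 2, 2, 0, 0, -8, 0.45], [-6, 1, 2, 0, 0, -7, 0.45], [-7, 0, 2, 0, 0, -8, 0.45], [-6, -1, 2, 0, 0, -7, 0.45], [-6.8, -0.9, 1.9, 0, 0, -7.9, 0.45]]]'

```text
clock: 58.05
ee_pos: [0.532, -0.1874, 0.1794]
tool_rot: [-0.447, -3.108, -0.001]
contact_force: [0.1, -0.0, -0.2]
width: 0.0399
```

Request:
servo_tool --targets '[[[0, 0, 30, 0, 0, 0, 0.45], [0, 0, 0, 0, 0, 0, 0.45], [0, 0, 0, 0, 0, 0, 0.45]]]'

```text
clock: 58.35
ee_pos: [0.5315, -0.1871, 0.1501]
tool_rot: [-0.456, -3.107, -0.001]
contact_force: [-0.9, 0.5, -0.0]
width: 0.0397
```

```bash
python3 -c "
from plan import *
st()
s=cam('side')
crop(s,220,120,335,220,6,'pics/s22.png')
plan([(532,-187.3,115.5,73.3,.45)])
"
```

```text
t58.35 p [ 531.5 -187.1  150.1] rv [-4.560e-01 -3.107e+00 -1.000e-03] F [-0.9  0.5 -0. ] w 39.7 q [-0.55  0.51  1.43  0.    1.2  -1.83]
from [ 531.8 -187.3  150.9] jaw 73.3 tilt 0.01
[[[-0.2, 0.1, 35.4, 0, 0, 0, 0.45]]]
```

View pics/s22.png

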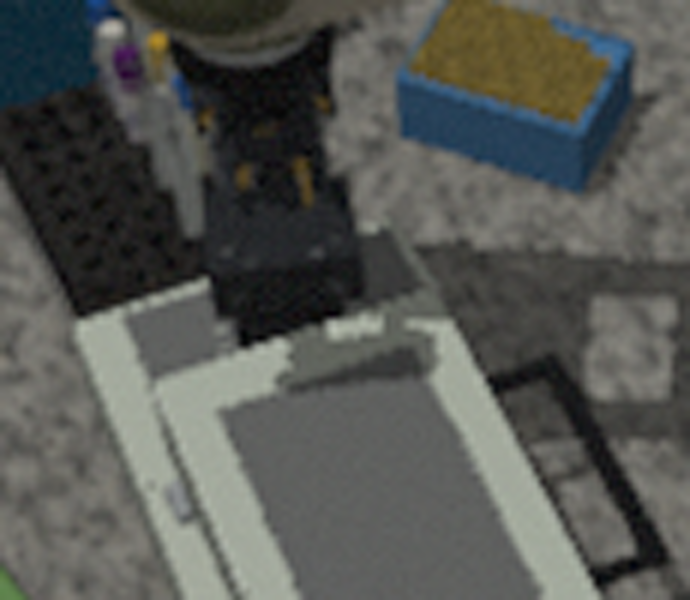

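Request:
servo_tool --targets '[[[0, 0, 15, 0, 0, 0, 0.45], [0, 0, 12, 0, 0, 0, 0.45], [0, 0, 7, 0, 0, 0, 0.45], [0, 0, 0, 0, 0, 0, 0.45], [0, 0, 0, 0, 0, 0, 0.45]]]'

```text
clock: 58.9
ee_pos: [0.5315, -0.1873, 0.1168]
tool_rot: [0.456, 3.108, -0.0]
contact_force: [0.0, -0.4, -0.4]
width: 0.0392
```

Request:
servo_tool --targets '[[[0, 0, 0, 0, 0, 0, 0], [0, 0, 0, 0, 0, 0, 0], [0, 0, 0, 0, 0, 0, 0], [0, 0, 0, 0, 0, 0, 0], [0, 0, 0, 0, 0, 0, 0]]]'

```text
clock: 59.4
ee_pos: [0.5314, -0.1869, 0.1166]
tool_rot: [0.456, 3.108, 0.001]
contact_force: [0.1, 2.7, 2.2]
width: 0.0119
```

Request:
servo_tool --targets '[[[0, 0, 0, 0, 0, 4, 0], [0, 0, 0, 0, 0, 6, 0], [0, 0, 0, 0, 0, 6, 0], [0, 0, 0, 0, 0, 6, 0], [0, 0, 0, 0, 0, 0, 0]]]'

```text
clock: 59.9
ee_pos: [0.532, -0.1859, 0.1167]
tool_rot: [1.044, 2.962, 0.004]
contact_force: [3.9, 7.3, 2.0]
width: 0.012
```

```bash
python3 -c "
from plan import *
s=st();print(s['moment'])
"
```

```text
t59.90 p [ 532.  -185.9  116.7] rv [1.044 2.962 0.004] F [3.9 7.3 2. ] w 12.0 q [-0.55  0.55  1.47  0.    1.12 -1.44]
[ 1.26437529 -0.8288605  -0.06225648]
```

Request:
servo_tool --targets '[[[0.3, 1, 0, 0, 0, 6, 0], [0, 0, 0, 0, 0, 7, 0], [0, 0, 0, 0, 0, 7, 0], [0, 0, 0, 0, 0, 7, 0], [0, 0, 0, 0, 0, 7, 0]]]'

```text
clock: 60.4
ee_pos: [0.5333, -0.185, 0.1167]
tool_rot: [1.866, 2.524, 0.006]
contact_force: [11.5, 8.9, -2.6]
width: 0.0115
```

Request:
servo_tool --targets '[[[0, 0, 0, 0, 0, 7, 0], [0, 0, 0, 0, 0, 7, 0], [0, 0, 0, 0, 0, 7, 0], [0, 0, 0, 0, 0, 7, 0], [0, 0, 0, 0, 0, 0, 0]]]'

```text
clock: 60.9
ee_pos: [0.5347, -0.1849, 0.1167]
tool_rot: [2.419, 1.998, 0.011]
contact_force: [17.4, 9.8, -5.3]
width: 0.0116
```

```bash
python3 -c "
from plan import *
s=st();print(s['moment'])
"
```

```text
t60.90 p [ 534.7 -184.9  116.7] rv [2.419 1.998 0.011] F [17.4  9.8 -5.3] w 11.6 q [-0.54  0.55  1.47  0.01  1.11 -0.36]
[ 1.55083778 -2.7980228  -0.0449869 ]
```

Request:
servo_tool --targets '[[[0, 0, 0, 0, 0, 0, 0.3], [0, 0, 0, 0, 0, 0, 0.3], [0, 0, 0, 0, 0, 0, 0.3]]]'

```text
clock: 61.2
ee_pos: [0.5315, -0.1864, 0.1164]
tool_rot: [-2.419, -2.005, 0.001]
contact_force: [0.5, 0.3, 0.4]
width: 0.0266
```

```bash
python3 -c "
from plan import *
s=st();print(s['moment'])
plan([(534.8,-185.5,116.5,None,.3)])
crop(cam('side'),220,120,335,220,6,'pics/s23.png')
"
```

```text
t61.20 p [ 531.5 -186.4  116.4] rv [-2.419e+00 -2.005e+00  1.000e-03] F [0.5 0.3 0.4] w 26.6 q [-0.55  0.55  1.47 -0.    1.12 -0.36]
[-0.03913636 -0.06720875  0.03590191]
from [ 531.5 -186.4  116.4] jaw -10.7 tilt 0.03
[[[1.5, 3.1, -0.1, 0, 0, 0, 0.3]]]
```

View pics/s23.png

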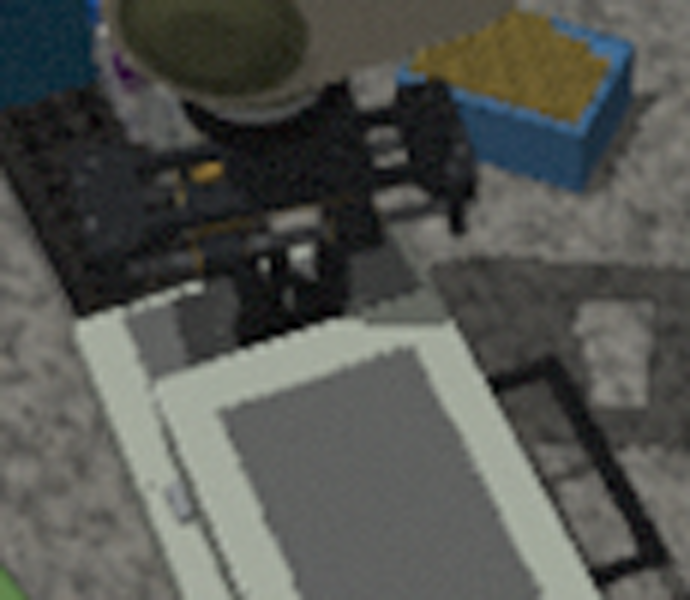

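Request:
servo_tool --targets '[[[1.2, 3.1, 0, 0, 0, 0, 0.3], [0, 0, 0, 0, 0, 0, 0], [0, 0, 0, 0, 0, 0, 0], [0, 0, 0, 0, 0, 0, 0], [0, 0, 0, 0, 0, 0, 0]]]'

```text
clock: 61.75
ee_pos: [0.535, -0.1857, 0.1164]
tool_rot: [2.419, 2.005, 0.0]
contact_force: [0.6, 0.8, -0.3]
width: 0.0117
```

Request:
servo_tool --targets '[[[0, 0, 0, 0, 0, 4, 0], [0, 0, 0, 0, 0, 7, 0], [0, 0, 0, 0, 0, 7, 0], [0, 0, 0, 0, 0, 7, 0], [0, 0, 0, 0, 0, 7, 0]]]'

```text
clock: 62.25
ee_pos: [0.5359, -0.1862, 0.1165]
tool_rot: [2.879, 1.253, 0.003]
contact_force: [5.9, -3.4, -5.6]
width: 0.0117
```

Request:
servo_tool --targets '[[[0, 0, 0, 0, 0, 7, 0], [0, 0, 0, 0, 0, 7, 0], [0, 0, 0, 0, 0, 7, 0], [0, 0, 0, 0, 0, 0, 0]]]'

```text
clock: 62.65
ee_pos: [0.5363, -0.1868, 0.1165]
tool_rot: [3.057, 0.709, 0.005]
contact_force: [6.7, -5.0, -5.6]
width: 0.0113
```

```bash
python3 -c "
from plan import *
s=st();print(s['moment']); plan([(530,-180,116,None,0)])
"
```

```text
t62.65 p [ 536.3 -186.8  116.5] rv [3.057 0.709 0.005] F [ 6.7 -5.  -5.6] w 11.3 q [-0.54  0.56  1.46 -0.    1.12  0.57]
[-0.7601781  -1.09394113 -0.01831718]
from [ 536.3 -186.8  116.5] jaw -63.9 tilt 0.26
[[[-2.7, -8.9, 0.4, 0, 0, 0, 0]]]
```

Request:
servo_tool --targets '[[[0.5, 1.2, 0, 0, 0, 7, 0], [0, 0, 0, 0, 0, 7, 0], [0, 0, 0, 0, 0, 7, 0], [0, 0, 0, 0, 0, 7, 0], [0, 0, 0, 0, 0, 0, 0]]]'

```text
clock: 63.15
ee_pos: [0.5366, -0.1877, 0.1165]
tool_rot: [3.139, -0.052, 0.003]
contact_force: [3.4, -6.7, -5.4]
width: 0.0118
```

Request:
servo_tool --targets '[[[0, 0, 0, 0, 0, 0, 0.3], [0, 0, 0, 0, 0, 0, 0.3], [0, 0, 0, 0, 0, 0, 0.3]]]'

```text
clock: 63.45
ee_pos: [0.5358, -0.1863, 0.1165]
tool_rot: [-3.141, 0.046, 0.0]
contact_force: [-0.7, -1.1, -0.1]
width: 0.0266
```

Request:
servo_tool --targets '[[[0, 0, 0, 0, 0, 0, 0], [0, 0, 0, 0, 0, 0, 0], [0, 0, 0, 0, 0, 0, 0], [0, 0, 0, 0, 0, 0, 0]]]'

```text
clock: 63.85
ee_pos: [0.536, -0.1877, 0.1165]
tool_rot: [3.139, -0.047, 0.0]
contact_force: [-1.4, -7.2, -1.5]
width: 0.0117
```

Request:
servo_tool --targets '[[[0, 0, 0, 0, 0, 4, 0], [0, 0, 0, 0, 0, 7, 0], [0, 0, 0, 0, 0, 7, 0], [0, 0, 0, 0, 0, 7, 0], [0, 0, 0, 0, 0, 0, 0]]]'

```text
clock: 64.35
ee_pos: [0.5358, -0.1882, 0.1165]
tool_rot: [3.052, -0.73, 0.001]
contact_force: [-2.3, -8.9, -1.4]
width: 0.0117
```

```bash
python3 -c "
from plan import *
s=st();print(s['moment']); plan([(530,-180,116,None,0)])
"
```

```text
t64.35 p [ 535.8 -188.2  116.5] rv [ 3.052e+00 -7.300e-01  1.000e-03] F [-2.3 -8.9 -1.4] w 11.7 q [-0.55  0.56  1.46 -0.    1.12  1.5 ]
[-1.32462392  0.3713062  -0.00894412]
from [ 535.8 -188.2  116.5] jaw -116.9 tilt 0.19
[[[-8.9, -4.7, 0.5, 0, 0, 0, 0]]]
```

Request:
servo_tool --targets '[[[0.8, 1.5, 0, 0, 0, 7, 0], [0, 0, 0, 0, 0, 7, 0], [0, 0, 0, 0, 0, 7, 0], [0, 0, 0, 0, 0, 7, 0], [0, 0, 0, 0, 0, 0, 0]]]'

```text
clock: 64.85
ee_pos: [0.5354, -0.1889, 0.1165]
tool_rot: [2.787, -1.447, -0.001]
contact_force: [-4.2, -4.3, 0.2]
width: 0.0117
```

Request:
servo_tool --targets '[[[0, 0, 0, 0, 0, 0, 0.3], [0, 0, 0, 0, 0, 0, 0.3], [0, 0, 0, 0, 0, 0, 0.3], [0, 0, 0, 0, 0, 0, 0], [0, 0, 0, 0, 0, 0, 0]]]'

```text
clock: 65.35
ee_pos: [0.5357, -0.1883, 0.1164]
tool_rot: [2.79, -1.442, -0.001]
contact_force: [-16.0, -11.6, 4.5]
width: 0.0124
```

Request:
servo_tool --targets '[[[0, 0, 0, 0, 0, 0, 0], [0, 0, 0, 0, 0, 0, 0], [0, 0, 0, 0, 0, 4, 0], [0, 0, 0, 0, 0, 6, 0], [0, 0, 0, 0, 0, 0, 0]]]'

```text
clock: 65.85
ee_pos: [0.5351, -0.1887, 0.1165]
tool_rot: [2.65, -1.683, -0.002]
contact_force: [-6.0, -3.4, 2.5]
width: 0.0114
```

```bash
python3 -c "
from plan import *
s=st();print(s['moment'],s['tau']); plan([(530,-180,116,None,0)])
"
```

```text
t65.85 p [ 535.1 -188.7  116.5] rv [ 2.650e+00 -1.683e+00 -2.000e-03] F [-6.  -3.4  2.5] w 11.4 q [-0.55  0.56  1.46 -0.    1.13  2.16]
[-0.46554496  0.82832803 -0.00227483] [  3.16033825 -47.35554814 -19.03163373   1.29784416  -0.76893261
   0.8847652 ]
from [ 535.1 -188.7  116.5] jaw -154.8 tilt 0.14
[[[-10.1, 0.9, 0.5, 0, 0, 0, 0]]]
```

Request:
servo_tool --targets '[[[0, 0, 0, 0, 0, 3, 0], [0, 0, 0, 0, 0, 3, 0], [0, 0, 0, 0, 0, 0, 0]]]'

```text
clock: 66.15
ee_pos: [0.535, -0.1888, 0.1165]
tool_rot: [2.56, -1.817, -0.002]
contact_force: [-6.8, -3.6, 1.8]
width: 0.012
```

Request:
servo_tool --targets '[[[0, 0, 0, 0, 0, 2, 0], [0, 0, 0, 0, 0, 0, 0]]]'

```text
clock: 66.35
ee_pos: [0.535, -0.1887, 0.1165]
tool_rot: [2.528, -1.861, -0.002]
contact_force: [-5.8, -3.9, 2.3]
width: 0.012
```

```bash
python3 -c "
from plan import *
s=st();print(s['moment'],s['tau'][5]); plan([(530,-180,116,None,0)])
"
```

```text
t66.35 p [ 535.  -188.7  116.5] rv [ 2.528e+00 -1.861e+00 -2.000e-03] F [-5.8 -3.9  2.3] w 12.0 q [-0.55  0.56  1.46 -0.    1.13  2.29]
[-0.57217204  0.95553963  0.17504237] 0.43190413154661655
from [ 535.  -188.7  116.5] jaw -162.7 tilt 0.16
[[[-9.8, 2.2, 0.5, 0, 0, 0, 0]]]
```

Request:
servo_tool --targets '[[[0, 0, 0, 0, 0, 2, 0], [0, 0, 0, 0, 0, 0, 0]]]'

```text
clock: 66.55
ee_pos: [0.535, -0.1888, 0.1165]
tool_rot: [2.495, -1.905, -0.002]
contact_force: [-6.8, -4.1, 3.2]
width: 0.0117
```

```bash
python3 -c "
from plan import *
s=st();print(s['moment'],s['tau'][5]); plan([(530,-180,116,None,0)])
"
```

```text
t66.55 p [ 535.  -188.8  116.5] rv [ 2.495e+00 -1.905e+00 -2.000e-03] F [-6.8 -4.1  3.2] w 11.7 q [-0.55  0.56  1.46 -0.    1.13  2.33]
[-0.58456961  0.93821078  0.17239458] 0.43240517377853394
from [ 535.  -188.8  116.5] jaw -164.7 tilt 0.16
[[[-9.8, 2.5, 0.5, 0, 0, 0, 0]]]
```

Request:
servo_tool --targets '[[[0, 0, 0, 0, 0, 2, 0], [0, 0, 0, 0, 0, 0, 0]]]'

```text
clock: 66.75
ee_pos: [0.535, -0.1888, 0.1165]
tool_rot: [2.462, -1.947, -0.002]
contact_force: [-6.5, -3.9, 2.2]
width: 0.0123
```

```bash
python3 -c "
from plan import *
s=st();print(s['moment'],s['tau'][5]); plan([(530,-180,116,None,0)])
"
```

```text
t66.75 p [ 535.  -188.8  116.5] rv [ 2.462e+00 -1.947e+00 -2.000e-03] F [-6.5 -3.9  2.2] w 12.3 q [-0.55  0.56  1.46 -0.    1.13  2.36]
[-0.58225396  0.9630228   0.65114171] 0.9492969140410423
from [ 535.  -188.8  116.5] jaw -166.7 tilt 0.18
[[[-9.7, 2.8, 0.5, 0, 0, 0, 0]]]
```

Request:
servo_tool --targets '[[[0, 0, 0, 0, 0, 2, 0], [0, 0, 0, 0, 0, 0, 0]]]'

```text
clock: 66.95
ee_pos: [0.535, -0.1888, 0.1165]
tool_rot: [2.428, -1.988, -0.002]
contact_force: [-7.1, -3.4, 2.6]
width: 0.012
```

```bash
python3 -c "
from plan import *
s=st();print(s['moment'],s['tau'][5]); plan([(530,-180,116,None,0)])
"
```

```text
t66.95 p [ 535.  -188.8  116.5] rv [ 2.428e+00 -1.988e+00 -2.000e-03] F [-7.1 -3.4  2.6] w 12.0 q [-0.55  0.56  1.46 -0.    1.13  2.4 ]
[-0.56804114  0.93767837  0.890406  ] 1.1963043361902237
from [ 535.  -188.8  116.5] jaw -168.6 tilt 0.18
[[[-9.6, 3.2, 0.5, 0, 0, 0, 0]]]
```

Request:
servo_tool --targets '[[[0, 0, 0, 0, 0, 0, 0.3], [0, 0, 0, 0, 0, 0, 0.3], [0, 0, 0, 0, 0, 0, 0.3], [0, 0, -30, 0, 0, 0, 0.3], [0, 0, -45, 0, 0, 0, 0.3]]]'

```text
clock: 67.45
ee_pos: [0.5353, -0.1875, 0.1903]
tool_rot: [2.429, -1.991, -0.009]
contact_force: [0.7, -0.1, 0.9]
width: 0.0263
```

Request:
servo_tool --targets '[[[0, 45, -20, 0, 0, 0, 0.3], [0, 45, 0, 0, 0, 0, 0.3], [0, 45, 0, 0, 0, 0, 0.3], [0, 30, 0, 0, 0, 0, 0.3], [0, 0, 0, 0, 0, 0, 0.3]]]'

```text
clock: 67.95
ee_pos: [0.3719, -0.2206, 0.2118]
tool_rot: [2.427, -1.995, -0.001]
contact_force: [0.5, 0.2, 0.7]
width: 0.0263
```

```bash
python3 -c "
from plan import *
st()
t=cam('top');s=cam('side')
im=t['image'][140:200,345:405,::-1].astype(float); im=((im/255)**.5*255).astype(np.uint8); cv2.imwrite('pics/t30.png',cv2.resize(im,None,fx=9,fy=9,interpolation=cv2.INTER_CUBIC))
cv2.imwrite('pics/t31.png',t['image'][:,:,::-1]); crop(s,180,90,380,280,4,'pics/s31.png')
"
```

```text
t67.95 p [ 371.9 -220.6  211.8] rv [ 2.427e+00 -1.995e+00 -1.000e-03] F [0.5 0.2 0.7] w 26.3 q [-0.81  0.23  1.69 -0.    1.22  2.14]
```

View pics/t30.png

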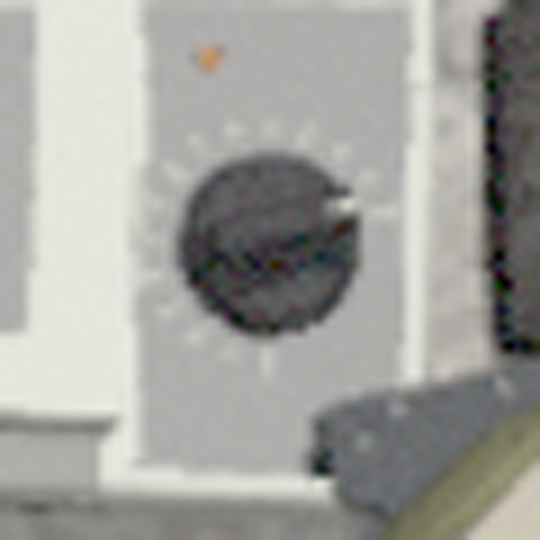

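View pics/t31.png

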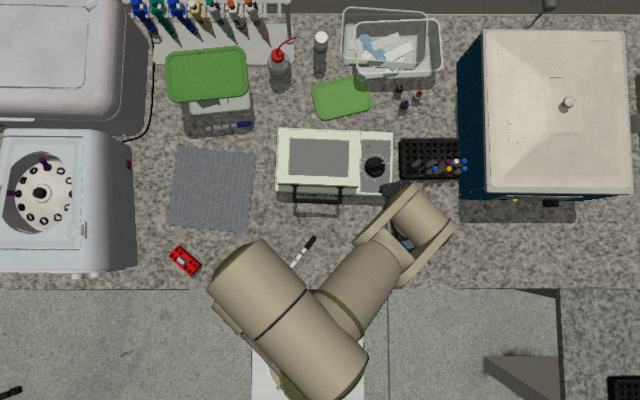

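View pics/s31.png

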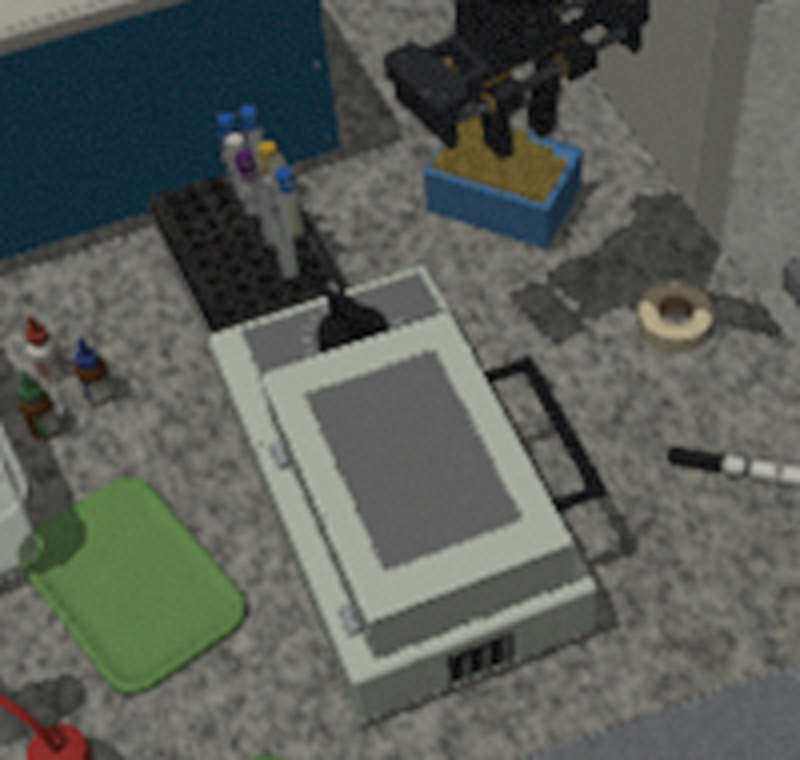

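```bash
python3 -c "
from plan import *
print(manip.hand_in()); st()
"
```

```text
the job is handed in; nothing more can be done
None
the job is handed in; nothing more can be done
```

All four tube blocks are in bays 1 to 4, the lid is closed and the timer is wound to its stop. I handed the job in at about 68 s on the robot's clock.

- **Blocks:** Two blocks went home the first time. The other two (bays 3 and 1) landed on the sensor pin at about 12–15 N. I lifted them, turned them end for end, and they went down past the pin height to the floor. One block was knocked aside during the run, so I found it again before picking it up. The pictures taken before closing the lid showed all four level. The bay 1 block met the floor about 0.7 mm higher than expected with a slight sideways force, probably because it was a little tilted in the grip. It looked flat after I let go.
- **Lid:** I held the handle all the way down until the lid rested on the deck. Pictures after I let go show it flush.
- **Timer:** I wound it clockwise in three grips. At the expected angle the resisting torque jumped from 0.17 to 0.65 and then 0.89 N m, which is the end stop. The pointer sits at the end mark, about 4.4 rad.
- **Mismatches:** The handle read 9–10.5 mm wide in the fingers instead of 12 mm. The timer axis was about 4 mm from where I had measured it with the camera, so I corrected it by the felt force, which peaked at about 20 N.
- **Bystanders:** The tube rack and tip box look unmoved in the last side picture. I never went near the marker pen. The red block was not touched.

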